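# Ready the airbrush corner

### The job

Get the airbrush corner ready: swing the regulator stand's foot all the way out until it seats, then turn the pressure knob until its pointer lines up with the mark on the dial, and then pull the knob up to lock it there. Also, at any time, prise the nested mixing cups apart and stand every cup upright on the floor of the tray of its own size: large in the wide tray, medium in the middle one, small in the narrow one. Leave the spray can, paint jar and sanding block where they are.

Things in the scene. Friction and masses are not known exactly. Their poses are not given: they have to be found in the camera images.
- cup_L1_mid (a point): Centre (half-way up) of a large plain aluminium mixing cup: upright straight cylinder, 66 mm across, 90 mm high, wall 5 mm, with a thick bottom of 34 mm, so a cup nested in the next size up fits closely (1 mm all round), is held to 56 mm of its height and shows 34 mm above the other's rim; mass about 300 g; z up along its axis. It starts with cup_M1 inside it (and cup_S1, if present, inside that).
- cup_L2_mid (a point): Centre (half-way up) of a large plain aluminium mixing cup: upright straight cylinder, 66 mm across, 90 mm high, wall 5 mm, with a thick bottom of 34 mm, so a cup nested in the next size up fits closely (1 mm all round), is held to 56 mm of its height and shows 34 mm above the other's rim; mass about 300 g; z up along its axis. It may be absent; starts standing alone on the bench.
- cup_M1_mid (a point): Centre (half-way up) of a medium plain aluminium mixing cup: upright straight cylinder, 54 mm across, 90 mm high, wall 5 mm, with a thick bottom of 34 mm, so a cup nested in the next size up fits closely (1 mm all round), is held to 56 mm of its height and shows 34 mm above the other's rim; mass about 200 g; z up along its axis. It starts inside cup_L1, sticking out 34 mm.
- cup_M2_mid (a point): Centre (half-way up) of a medium plain aluminium mixing cup: upright straight cylinder, 54 mm across, 90 mm high, wall 5 mm, with a thick bottom of 34 mm, so a cup nested in the next size up fits closely (1 mm all round), is held to 56 mm of its height and shows 34 mm above the other's rim; mass about 200 g; z up along its axis. It starts on the bench, with cup_S2 (if present) inside it.
- cup_S1_mid (a point): Centre (half-way up) of a small plain aluminium mixing cup: upright straight cylinder, 42 mm across, 90 mm high, wall 5 mm, with a thick bottom of 34 mm, so a cup nested in the next size up fits closely (1 mm all round), is held to 56 mm of its height and shows 34 mm above the other's rim; mass about 130 g; z up along its axis. It may be absent; starts inside cup_M1, sticking out 34 mm.
- cup_S2_mid (a point): Centre (half-way up) of a small plain aluminium mixing cup: upright straight cylinder, 42 mm across, 90 mm high, wall 5 mm, with a thick bottom of 34 mm, so a cup nested in the next size up fits closely (1 mm all round), is held to 56 mm of its height and shows 34 mm above the other's rim; mass about 130 g; z up along its axis. It may be absent; starts inside cup_M2, sticking out 34 mm.
- tray_L: The wide of three low plywood trays, fixed on the bench, for the large cups: inside 220 mm long (its x) by 80 mm wide (its y), floor 6 mm and rim 18 mm above the bench. Two cups stand in it in a row along x, e.g. at x = +55 and -55 mm. Origin: centre of its underside, on the bench.
- tray_M: The middle-width of three low plywood trays, fixed on the bench, for the medium cups: inside 220 mm long (its x) by 68 mm wide (its y), floor 6 mm and rim 18 mm above the bench. Two cups stand in it in a row along x, e.g. at x = +55 and -55 mm. Origin: centre of its underside, on the bench.
- tray_S: The narrow of three low plywood trays, fixed on the bench, for the small cups: inside 220 mm long (its x) by 56 mm wide (its y), floor 6 mm and rim 18 mm above the bench. Two cups stand in it in a row along x, e.g. at x = +55 and -55 mm. Origin: centre of its underside, on the bench.
- stand: Grey regulator pedestal fixed on the bench, 80 x 80 mm, 70 mm high, with a black round dial with white ticks (104 mm across, top face 76 mm up) and the knob on its upright axis. Origin: centre of its underside; z up.
- leg_hinge (a point): Point on the upright hinge axis of the swing-out foot, at the pedestal's +y side, 65 mm above the bench.
- leg_grip (a point): Point to grip on the foot: upright black post, 20 mm in diameter, at the foot's free end, 120 mm from the hinge axis; this point is 65 mm above the bench, the post's top at 87 mm, the foot's bar below 20 mm, a rubber pad 32 mm across round the post's foot up to 20 mm.
- leg (a joint): Angle of the foot, rad: 0 folded along the pedestal's side (pointing to the stand's +x), grows counter-clockwise seen from above, 1.57 fully out (pointing to the stand's +y) at its end stop. Friction holds it where it is left; a spring detent resists from 1.23 with up to about 0.5 N m (friction included); past about 1.44 it helps and snaps the foot to the stop. Swing it through to 1.57.
- knob_turn (a joint): Turn of the knob, rad, clockwise seen from above; range 0 to 4.4; at 0 the pointer points to the stand's +x. Stays where it is left (friction 0.08 N m).
- knob_pull (a joint): How far the knob is pulled up, m: 0 pushed in, 0.014 pulled out (locked) at its stop. A spring detent in the middle takes about 8 N; past half-way it snaps out, let go sooner it snaps back. Pulling out does not itself block turning.
- knob_grip (a point): Centre of the knob's grip: round black fluted cylinder 44 mm in diameter, 40 mm high, upright axis; pushed in, this point is 102 mm above the bench and the knob's top 122 mm; it rises with the pull.
- pointer_tip (a point): Tip of the white pointer on the knob's skirt, 40 mm from the knob's axis; turns and rises with the knob.
- mark_tip (a point): Inner tip of the brass mark clamped on the dial's edge, 40 mm from the knob's axis, just above the dial face. It differs from start to start: 2.0 to 3.2 rad clockwise from the stand's +x.
- spray_can: Bystander: blue spray can, 52 mm across, 170 mm high; origin at its underside.
- paint_jar: Bystander: jar with black cap, 56 mm across, 70 mm high; origin at its underside.
- sanding_block: Bystander: cork sanding block 40 x 70 x 28 mm lying on the bench; origin under its middle.
Things that resemble listed ones, but are neither listed nor needed, are in the scene too. What is shaped like the part that bears cup_L1_mid but brown or purple is not meant.

How it is judged:
By the outcome, as a careful person would: the job done as asked, in the order asked, and still so for the second after the job is handed in, with the robot touching nothing.
Of cup_S1, cup_S2, cup_L2 only 1 to 3 are there at a start; the rules pass over those that are not, and their reading is None.
At some moment in a run one of cup_L2 may be knocked a few centimetres aside while the robot is not near it.
It also fails if it takes over 208 s, if anything falls off the work surface, if the arm or the gripper's body presses on something with over 40 N, if the wrist force passes 120 N, or if a joint passes its speed limit or range.

### The arm

A 6-joint arm with a two-finger parallel gripper is mounted at the origin on the work surface. World frame = base frame: x ahead of the robot, y to its left, z up, the work surface at z = 0. Lengths are in mm, angles in rad, forces in N, time in s.
With the tool pointing down it reaches from about 350 to 875 mm from the base axis. Payload 4.2 kg.
Tool frame: the origin (TCP) lies midway between the tips of the shut fingers; the grasp point (between the pads) lies 19 mm behind it; z points along the fingers, y is the line along which they close (so a half turn about z gives the same grasp; the last joint's range is limited). The gripper opens to 85 mm and grips with 20 to 120 N. Pads are 22 mm wide; open, the fingers measure 114 mm over their backs; the gripper's body (76 mm by 85 mm) begins 54 mm behind the grasp point. The pads swing forward as they close: fully open they stand 13 mm farther back than shut.
Start: joints at [-0.947, 0.385, 0.008, 0, -1.194, -0.259], TCP at [222.991, -583.845, 231.312] pointing down, gripper open.
Joint ranges: [-3.14, 3.14], [-1.21, 2.06], [-1.07, 1.41], [-3.16, 2.05], [-2.99, -0.16], [-3.1, 3.1]. Speed limits (rad/s): [2.79, 2.79, 3.14, 3.14, 3.14, 3.14].

### API

Orientations are given as a unit quaternion [x, y, z, w].
In Python, from bench import sensors, get_image, camera_params, job_done gives the robot as it stands.
- The arm moves only by the tool servo_tool, never from a script. Its argument "motion" is a list of rows, each an object with "travel": the shift along the tool's x, y, z as a fraction of full scale, a list of three; "rot": the turn, a rotation vector about the tool's x, y, z as a fraction of full scale, a list of three; "hand": the opening, from 0 (shut) to 1 (fully open). In form: [{"travel": [x, y, z], "rot": [wx, wy, wz], "hand": hand}, ...]. A call has 1 to 10 rows; each row shifts and turns the commanded pose from where the row before left it, along the tool's axes as they then stand; what a row does not reach is not made up. Full scale, the value 1, is 25 cm for a shift and 360 degrees for a turn. A row lasts 1/12 s, in which the tool goes at most 41.7 mm and 7.16 degrees, less where a joint would pass 70% of its speed; a pose out of reach is approached as far as the arm can. A call with a number of a shift or a turn outside -1 to 1 is refused whole. A call with a gripper value outside its range is refused whole. The fingers move at their own pace and stop on an object; the grip force is fixed at half the most. Time passes only in rows, so rows that do not move let the fingers close. It gives the time, the measured TCP pose, the force, the opening and the grip force at its end, in the units of the state.
- sensors.read_state(): the state, without advancing time (a new reading comes with each control period).
- get_image(name): name is "scene" or "top" or "wrist"; returns (picture, depth): 400x640x3 uint8, red, green, blue; 400x640 float32, mm along the optical axis (not along the pixel's ray), 0 where there is no reading.
- camera_params(name): a dict with "camera_matrix" (3x3 intrinsics, pixels), "R" (3x3) and "t" (3): a world point X has camera coordinates R X + t; the wrist camera has in their place "mount" (4x4, takes a point from camera to tool coordinates, whose origin is the TCP and whose axes are the flange's). Camera axes: x right, y down, z forward; pixel columns grow to the right and rows downward; lengths in mm; the calibration is good to about 2 mm. A picture is of the moment at which its call begins: read the wrist's pose just before it. camera_params takes no time and is no camera call.
- job_done(): hands the job in; it is judged then, once.
The state is a dict: "clock": time; "joints": joint angles; "joint_vel": joint speeds; "joint_efforts": joint torques, N m; "position": TCP position; "ee_rot": TCP orientation; "contact_force": force on the tool from outside, world axes, zero at the start; "wrist_torque": the same for the moment, N m; "gripper_width": finger opening in mm; "grasp_force": force on a finger pad.
Only numpy, scipy, OpenCV 4.12 (cv2) and the standard library are available. Lean on these libraries where they do the work, as an engineer would, in place of code of your own. Each camera call takes 0.05 s, during which the arm holds its last target. There are 200 camera calls.

## Working session

There is one attempt and no reset: what is moved stays moved. The work goes in short steps, Python scripts to look and compute and a tool call to move; the robot and the scene stay as the last step left them, time stands still between calls to the robot, and variables do not carry over. Pictures are saved under pics/ and viewed, at most 14 in all, crops included, and the job is handed in when it is done.

Besides the shell and the picture viewer there is one more tool, called after ">>>" by a JSON object that holds its "method" and its "body", one argument or row to a line. servo_tool: Moves the arm, as the interface text tells. Its arguments: {"type":"object","properties":{"motion":{"type":"array"}},"required":["motion"]}

```bash
mkdir -p pics; ls; cat > h.py <<'E'
import numpy as np, cv2
from bench import sensors, get_image, camera_params, job_done
from scipy.spatial.transform import Rotation as Ro
def grab(n):
    s=sensors.read_state(); im,d=get_image(n); p=camera_params(n); K=np.array(p["camera_matrix"])
    if n=="wrist":
        M=np.array(p["mount"]); T=np.eye(4); T[:3,:3]=Ro.from_quat(s["ee_rot"]).as_matrix(); T[:3,3]=s["position"]; W=T@M
    else:
        W=np.eye(4); R=np.array(p["R"]); W[:3,:3]=R.T; W[:3,3]=-R.T@np.array(p["t"])
    v,u=np.indices(d.shape); P=np.stack([(u-K[0,2])/K[0,0]*d,(v-K[1,2])/K[1,1]*d,d],-1)
    P=P@W[:3,:3].T+W[:3,3]; P[d==0]=np.nan
    return im,d,P
def save(im,f,s=1): cv2.imwrite("pics/"+f,cv2.resize(im[:,:,::-1],None,fx=s,fy=s,interpolation=cv2.INTER_CUBIC))
E
python3 - <<'E'
from h import *
for n in("scene","top"):
    im,d,P=grab(n); save(im,n+"0.png"); np.savez(n+"0.npz",im=im,P=P)
s=sensors.read_state(); print(s); print(camera_params("wrist"))
E
```

```text
pics
{'clock': 0.1, 'joints': array([-9.47369896e-01,  3.85459099e-01,  6.77863410e-03, -4.74302453e-04,
       -1.19398902e+00, -2.58608238e-01]), 'joint_vel': array([-0.00145182, -0.00097791,  0.00430585,  0.00161686, -0.00048815,
       -0.000645  ]), 'joint_efforts': array([-4.45814221e-04, -3.93319380e+01,  1.88929510e+01,  4.19789940e+00,
       -2.55735315e-03,  2.56028721e-05]), 'position': array([ 222.83467316, -583.37170701,  230.34386556]), 'ee_rot': array([-1.81313125e-01,  9.83424946e-01,  9.41058189e-04, -2.00447156e-04]), 'contact_force': array([0.23265375, 0.76010141, 0.98590708]), 'wrist_torque': array([ 0.05435312, -0.03695362, -0.0400356 ]), 'grasp_force': 0.0, 'gripper_width': 85.90054897207183}
{'camera_matrix': array([[338.91662833,   0.        , 323.84225177],
       [  0.        , 338.91662833, 202.4892435 ],
       [  0.        ,   0.        ,   1.        ]]), 'mount': array([[-9.12408289e-04, -9.63024166e-01, -2.69413479e-01,
         6.78763025e+01],
       [ 9.99999543e-01, -8.01858630e-04, -5.20384631e-04,
        -5.99658224e-02],
       [ 2.85111452e-04, -2.69413831e-01,  9.63024458e-01,
        -1.43357200e+02],
       [ 0.00000000e+00,  0.00000000e+00,  0.00000000e+00,
         1.00000000e+00]])}
```

View pics/scene0.png

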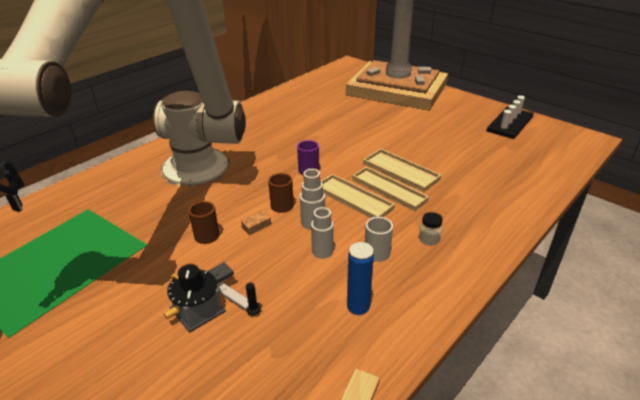

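View pics/top0.png

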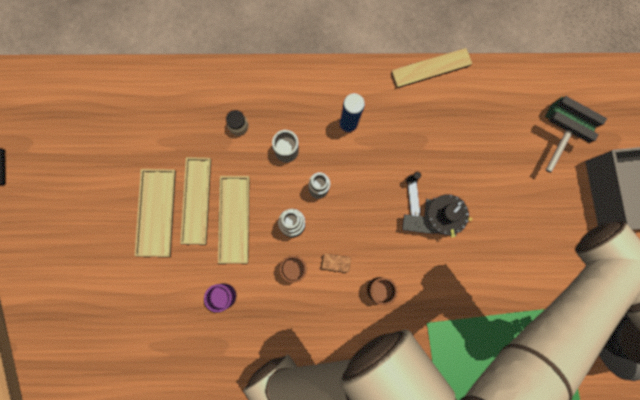

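Scene shows the grey stack L1/M1/S1 at top px (291,222), the M2+S2 pair at (319,184), L2 at (285,146). The brown cups (291,270), (380,291) and the purple one (220,297) are decoys. The stand is at (447,215) with its foot post at (413,178), and the trays are at left. Next I'll measure and enlarge the crop.

```bash
python3 - <<'E'
from h import *
z=np.load("top0.npz"); im=z["im"]; P=z["P"]
def box(n,u0,v0,u1,v1,zl,zh):
    Q=P[v0:v1,u0:u1].reshape(-1,3); Q=Q[(Q[:,2]>zl)&(Q[:,2]<zh)]
    c=cv2.minAreaRect(Q[:,:2].astype(np.float32)); (cx,cy),r=cv2.minEnclosingCircle(Q[:,:2].astype(np.float32))
    print(n,len(Q),np.round(np.median(Q,0)),"rect",np.round(c[0]),np.round(c[1]),round(c[2],1),"circ",round(cx),round(cy),round(r))
box("trayA",130,160,178,262,-5,40);box("trayB",179,150,213,250,-5,40);box("trayC",214,170,252,270,-5,40)
box("trayA",130,160,178,262,13,40);box("trayB",179,150,213,250,13,40);box("trayC",214,170,252,270,13,40)
box("S1top",270,200,310,245,148,170);box("S1mid",270,200,310,245,115,135);box("L1",270,200,310,245,80,98)
box("S2top",300,165,335,205,115,135);box("M2",300,165,335,205,80,98);box("L2",265,125,305,165,75,98)
box("knob",425,190,475,240,110,130);box("dial",420,185,475,245,66,84);box("post",400,165,425,190,75,100)
box("bar",400,165,425,216,5,40);box("ped",400,165,475,245,60,80)
for n,b in dict(jar=(222,105,250,140),can=(335,90,370,135),block=(318,248,355,277),br1=(275,253,310,287),br2=(362,275,400,308),pu=(200,280,240,315),beam=(390,45,475,90)).items(): box(n,*b,15,200)
cr=im[165:265,390:490]; save(cr,"stand.png",6)
E
```

```text
trayA 4834 [505. 405.   5.] rect [508. 407.] [275. 129.] 1.8 circ 508 407 151
trayB 3361 [533. 295.   5.] rect [537. 297.] [270.  90.] 1.2 circ 537 297 142
trayC 3748 [479. 197.   5.] rect [482. 198.] [265. 100.] 0.6 circ 482 198 142
trayA 481 [498. 397.  17.] rect [500. 399.] [ 91. 229.] 88.6 circ 500 398 122
trayB 403 [536. 295.  18.] rect [531. 294.] [ 66. 229.] 87.8 circ 530 292 118
trayC 390 [470. 202.  18.] rect [479. 194.] [ 77. 226.] 89.7 circ 479 194 119
S1top 116 [463.  41. 157.] rect [463.  40.] [40. 40.] 45.0 circ 464 40 21
S1mid 144 [457.  36. 123.] rect [463.  39.] [50. 53.] 88.7 circ 463 40 27
L1 147 [453.  34.  90.] rect [463.  40.] [64. 65.] 44.6 circ 464 40 33
S2top 106 [559. -30. 123.] rect [560. -30.] [39. 40.] 89.4 circ 560 -30 21
M2 127 [548. -28.  89.] rect [557. -30.] [48. 53.] 1.3 circ 560 -30 27
L2 209 [667.  54.  89.] rect [666.  55.] [66. 63.] 0.5 circ 666 55 33
knob 274 [ 481. -352.  121.] rect [ 480. -353.] [44. 43.] 18.7 circ 480 -354 24
dial 1022 [ 476. -346.   75.] rect [ 480. -354.] [103. 104.] 67.5 circ 478 -352 55
post 54 [ 579. -277.   85.] rect [ 579. -277.] [18. 18.] 87.7 circ 580 -278 10
bar 351 [ 533. -279.   19.] rect [ 550. -280.] [ 63. 133.] 89.8 circ 548 -278 71
ped 1010 [ 476. -345.   75.] rect [ 497. -322.] [173. 104.] 62.6 circ 511 -329 93
jar 436 [728. 183.  68.] rect [733. 184.] [52. 54.] 71.7 circ 734 185 28
can 689 [ 725. -110.  157.] rect [ 739. -113.] [50. 50.] 8.6 circ 739 -114 27
block 423 [363. -73.  28.] rect [363. -72.] [70. 40.] 80.9 circ 363 -72 38
br1 581 [349.  39.  36.] rect [349.  37.] [63. 63.] 89.7 circ 349 37 33
br2 670 [ 293. -186.   37.] rect [ 293. -183.] [65. 65.] 69.3 circ 294 -183 33
pu 713 [281. 221.  39.] rect [282. 217.] [65. 64.] 56.5 circ 282 218 33
beam 1004 [ 894. -349.   18.] rect [ 895. -345.] [ 51. 221.] 17.3 circ 897 -346 112
```

View pics/stand.png

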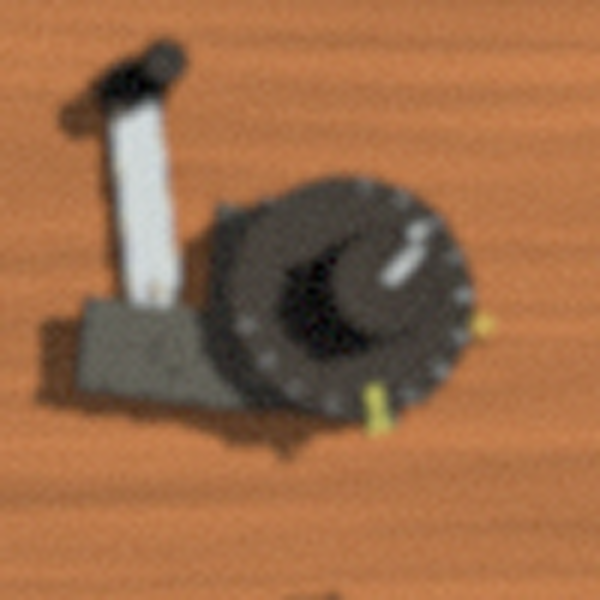

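The brass mark on the dial edge is at crop px (377,408), with its inner tip about 40 mm from the axis and about 2.7 rad clockwise. The yellow spot at (483,323) lies outside the dial and below the allowed range, so it isn't the mark. I'll look closer with the wrist camera.

>>> {"method": "servo_tool", "body": {
  "motion": [
    {"travel": [0, 0, 0], "rot": [0, 0, 0.0193], "hand": 0.5},
    {"travel": [0, 0, 0], "rot": [0, 0, 0.0193], "hand": 0.5},
    {"travel": [0, 0, 0], "rot": [0, 0, 0.0193], "hand": 0.5}
  ]
}}

```text
clock: 0.35
position: [222.9, -583.5, 230.6]
ee_rot: [0.003, 1.0, 0.001, -0.0]
contact_force: [0.6, -0.5, -0.8]
gripper_width: 51.7
grasp_force: 0.0
```

>>> {"method": "servo_tool", "body": {
  "motion": [
    {"travel": [-0.099, 0.109, -0.028], "rot": [0, 0, 0], "hand": 0.5},
    {"travel": [-0.099, 0.109, -0.028], "rot": [0, 0, 0], "hand": 0.5},
    {"travel": [-0.099, 0.109, -0.028], "rot": [0, 0, 0], "hand": 0.5},
    {"travel": [-0.099, 0.109, -0.028], "rot": [0, 0, 0], "hand": 0.5},
    {"travel": [-0.099, 0.109, -0.028], "rot": [0, 0, 0], "hand": 0.5},
    {"travel": [-0.099, 0.109, -0.028], "rot": [0, 0, 0], "hand": 0.5},
    {"travel": [-0.099, 0.109, -0.028], "rot": [0, 0, 0], "hand": 0.5},
    {"travel": [-0.099, 0.109, -0.028], "rot": [0, 0, 0], "hand": 0.5},
    {"travel": [-0.099, 0.109, -0.028], "rot": [0, 0, 0], "hand": 0.5},
    {"travel": [-0.099, 0.109, -0.028], "rot": [0, 0, 0], "hand": 0.5}
  ]
}}

```text
clock: 1.18
position: [470.9, -309.4, 301.4]
ee_rot: [-0.001, 1.0, 0.0, -0.0]
contact_force: [0.5, -1.7, -0.1]
gripper_width: 42.6
grasp_force: 0.0
```

>>> {"method": "servo_tool", "body": {
  "motion": [
    {"travel": [0, 0, 0], "rot": [0, 0, 0], "hand": 0.5},
    {"travel": [0, 0, 0], "rot": [0, 0, 0], "hand": 0.5}
  ]
}}

```text
clock: 1.35
position: [471.3, -309.5, 301.1]
ee_rot: [-0.002, 1.0, 0.0, -0.0]
contact_force: [0.4, -0.4, -0.8]
gripper_width: 42.8
grasp_force: 0.0
```

```bash
python3 - <<'E'
from h import *
im,d,P=grab("wrist"); save(im,"w1.png",1.25); np.savez("w1.npz",im=im,P=P)
s=sensors.read_state(); print(s["clock"],s["position"],s["joints"],Ro.from_quat(s["ee_rot"]).as_matrix().round(3),s["gripper_width"])
Q=P.reshape(-1,3);
def c(n,m):
    q=Q[m]; (cx,cy),r=cv2.minEnclosingCircle(q[:,:2].astype(np.float32)); print(n,len(q),cx,cy,r)
X,Y,Z=Q.T
near=np.hypot(X-480,Y+353)<70
c("knob",near&(Z>116)&(Z<128)); c("dial",near&(Z>70)&(Z<80)); c("post",(np.hypot(X-579,Y+277)<30)&(Z>80)&(Z<95))
E
```

```text
1.4 [ 470.3688919  -310.35880923  300.78807671] [-2.95875294e-01  2.39158624e-01 -2.68723880e-02 -2.64412598e-04
 -1.30591964e+00 -1.27229586e+00] [[-1.    -0.003 -0.001]
 [-0.003  1.     0.001]
 [ 0.001  0.001 -1.   ]] 42.99925271304401
knob 1561 484.29412841796875 -357.5594482421875 22.75857925415039
dial 4863 481.6496276855469 -358.2571716308594 54.58882522583008
post 240 582.8826293945312 -281.41973876953125 10.170236587524414
```

View pics/w1.png

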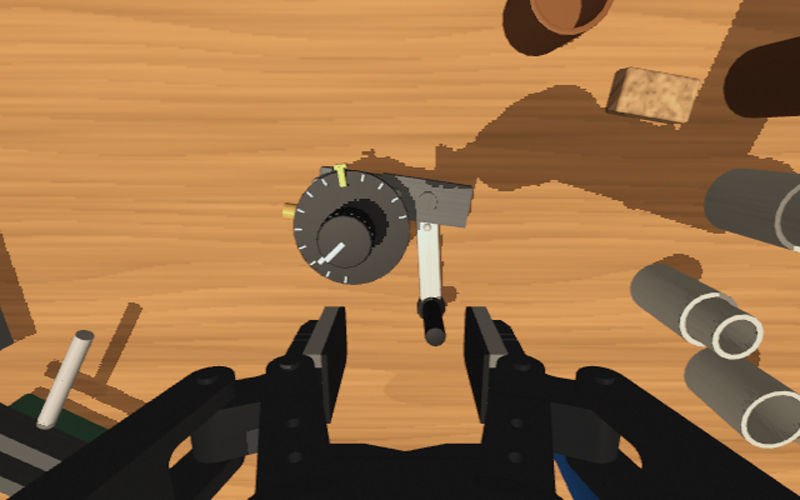

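Wrist view shows the dial with the knob at (345,240), its pointer line to lower-left at (325,260), the brass mark at (342,177), the hinge bracket pin at (428,200) and the post top at (435,337). I'll compute the angles.

```bash
python3 - <<'E'
from h import *
z=np.load("w1.npz"); im=z["im"].astype(int); P=z["P"]
X,Y,Z=P[...,0],P[...,1],P[...,2]; R,G,B=im[...,0],im[...,1],im[...,2]
c=np.array([484,-358.]); rr=np.hypot(X-c[0],Y-c[1])
def rep(n,m):
    v,u=np.where(m)
    for a in zip(u,v): pass
    q=P[m]; az=np.arctan2(q[:,1]-c[1],q[:,0]-c[0]); r=rr[m]
    print(n,len(q),"z",np.median(q[:,2]).round(1),"r",r.min().round(1),r.max().round(1),"az mean",az.mean().round(3),"uv",u.mean().round(),v.mean().round())
yel=(R-B>70)&(G-B>60)&(R>130)&(Z>60)&(rr<70)
rep("yel",yel&(X<460)&(Y>-380)); rep("yel2",yel&(Y<-395))
wh=(im.min(-1)>150)&(rr<50)
rep("white top",wh&(Z>115)); 
m=wh&(Z<115)&(Z>70)
n,l,st,ce=cv2.connectedComponentsWithStats(m.astype(np.uint8))
for i in range(1,n):
    if st[i,4]>2: rep("w%d"%i,l==i)
# mark & pointer tip: line fit
br=(Z>30)&(Z<74)&(rr>54)&(np.hypot(X-c[0],Y-c[1])<150)
q=P[(Z>40)&(Z<72)&(Y>-330)&(X<500)&(X>420)&(Y<-230)]; print("bracket",np.median(q,0),len(q))
top=q[np.abs(q[:,2]-np.percentile(q[:,2],90))<3]; print(cv2.minAreaRect(top[:,:2].astype(np.float32)),np.percentile(q[:,2],[5,50,95]))
bar=P[(im.min(-1)>150)&(Z<40)&(Z>5)&(rr>55)&(rr<160)&(Y>-330)&(Y<-240)]; print("bar",len(bar),cv2.fitLine(bar[:,:2].astype(np.float32),cv2.DIST_L2,0,.01,.01).ravel(),bar.mean(0))
p=np.array(camera_params("scene")["camera_matrix"])
for (u,v) in [(428,200),(435,337)]:
    print(P[int(v/1.25),int(u/1.25)])
E
```

```text
yel 113 z 80.4 r 39.1 56.9 az mean -3.018 uv 272.0 138.0
yel2 2 z 77.2 r 50.6 51.1 az mean -1.848 uv 235.0 170.0
white top 85 z 123.9 r 1.2 21.2 az mean -0.684 uv 267.0 202.0
w1 11 z 77.3 r 44.3 48.9 az mean 2.888 uv 290.0 142.0
w2 13 z 76.9 r 43.6 49.6 az mean -2.66 uv 259.0 146.0
w3 10 z 77.7 r 44.1 49.4 az mean 2.525 uv 304.0 148.0
w4 12 z 77.2 r 43.5 49.5 az mean -2.297 uv 247.0 155.0
w5 8 z 77.4 r 44.3 49.7 az mean 2.162 uv 315.0 160.0
w6 10 z 77.2 r 43.1 48.7 az mean -1.935 uv 240.0 168.0
w7 9 z 77.5 r 44.4 50.0 az mean 1.805 uv 321.0 173.0
w8 6 z 77.5 r 43.4 48.6 az mean -1.57 uv 238.0 183.0
w9 8 z 76.8 r 44.1 49.7 az mean -1.204 uv 242.0 198.0
w10 19 z 85.2 r 34.2 43.6 az mean -0.762 uv 257.0 208.0
w11 8 z 77.3 r 44.2 49.3 az mean -0.843 uv 250.0 210.0
w12 8 z 77.8 r 44.5 49.7 az mean -0.486 uv 262.0 218.0
w13 8 z 76.7 r 44.3 50.0 az mean -0.126 uv 276.0 223.0
bracket [ 461.38557735 -283.54550609   46.84230578] 1977
((463.7127380371094, -290.61920166015625), (83.25215911865234, 40.16416931152344), 82.0006103515625) [45.40653112 46.84230578 49.01511413]
bar 938 [ 9.984557e-01  5.555372e-02  5.300164e+02 -2.849460e+02] [ 530.01641487 -284.94601283   20.78214457]
[ 462.28930443 -288.30104995   49.3683654 ]
[ 582.20709331 -281.31123772   89.30733516]
```

>>> {"method": "servo_tool", "body": {
  "motion": [
    {"travel": [-0.149, 0.038, 0], "rot": [0, 0, -0.0092], "hand": 0.5},
    {"travel": [-0.149, 0.038, 0], "rot": [0, 0, 0], "hand": 0.5},
    {"travel": [-0.149, 0.038, 0], "rot": [0, 0, 0], "hand": 0.5},
    {"travel": [0, 0, 0.1434], "rot": [0, 0, 0], "hand": 0.5},
    {"travel": [0, 0, 0.1434], "rot": [0, 0, 0], "hand": 0.5},
    {"travel": [0, 0, 0.1434], "rot": [0, 0, 0], "hand": 0.5},
    {"travel": [0, 0, 0.1434], "rot": [0, 0, 0], "hand": 0.5},
    {"travel": [0, 0, 0.1434], "rot": [0, 0, 0], "hand": 0.5}
  ]
}}

```text
clock: 2.07
position: [579.2, -279.5, 120.0]
ee_rot: [-0.028, 1.0, 0.0, -0.001]
contact_force: [0.3, -0.5, 0.5]
gripper_width: 42.5
grasp_force: 0.0
```

>>> {"method": "servo_tool", "body": {
  "motion": [
    {"travel": [0, 0, 0], "rot": [0, 0, 0], "hand": 0.5},
    {"travel": [0, 0, 0], "rot": [0, 0, 0], "hand": 0.5}
  ]
}}

```text
clock: 2.23
position: [578.8, -279.3, 120.2]
ee_rot: [-0.029, 1.0, 0.0, -0.003]
contact_force: [0.9, -0.3, 0.6]
gripper_width: 42.5
grasp_force: 0.0
```

>>> {"method": "servo_tool", "body": {
  "motion": [
    {"travel": [-0.015, -0.006, 0.1], "rot": [0, 0, 0], "hand": 0.5},
    {"travel": [0, 0, 0.1], "rot": [0, 0, 0], "hand": 0.5},
    {"travel": [0, 0, 0.08], "rot": [0, 0, 0], "hand": 0.5},
    {"travel": [0, 0, 0], "rot": [0, 0, 0], "hand": 0.5}
  ]
}}

```text
clock: 2.57
position: [583.4, -279.8, 50.9]
ee_rot: [-0.029, 1.0, 0.001, -0.002]
contact_force: [-0.6, 0.2, -1.3]
gripper_width: 42.8
grasp_force: 0.0
```

>>> {"method": "servo_tool", "body": {
  "motion": [
    {"travel": [0.0036, 0.0589, 0], "rot": [0, 0, -0.0194], "hand": 0.5},
    {"travel": [0.0036, 0.0589, 0], "rot": [0, 0, -0.0194], "hand": 0.5},
    {"travel": [0.0036, 0.0589, 0], "rot": [0, 0, -0.0194], "hand": 0.5},
    {"travel": [0.0036, 0.0589, 0], "rot": [0, 0, -0.0194], "hand": 0.5},
    {"travel": [0.0036, 0.0589, 0], "rot": [0, 0, -0.0194], "hand": 0.5},
    {"travel": [0.0036, 0.0589, 0], "rot": [0, 0, -0.0194], "hand": 0.5}
  ]
}}

```text
clock: 3.07
position: [551.5, -201.3, 56.0]
ee_rot: [-0.388, 0.922, -0.002, 0.003]
contact_force: [0.8, -2.2, -0.7]
gripper_width: 43.1
grasp_force: 1.1
```

>>> {"method": "servo_tool", "body": {
  "motion": [
    {"travel": [0.0036, 0.0589, 0.004], "rot": [0, 0, -0.0194], "hand": 0.5},
    {"travel": [0.0036, 0.0589, 0.004], "rot": [0, 0, -0.0194], "hand": 0.5},
    {"travel": [0.0036, 0.0589, 0.004], "rot": [0, 0, -0.0194], "hand": 0.5},
    {"travel": [0.0036, 0.0589, 0.004], "rot": [0, 0, -0.0194], "hand": 0.5},
    {"travel": [0.0036, 0.0589, 0.004], "rot": [0, 0, -0.0194], "hand": 0.5},
    {"travel": [0.0036, 0.0589, 0], "rot": [0, 0, -0.0194], "hand": 0.5},
    {"travel": [0, 0, 0], "rot": [0, 0, 0], "hand": 0.5},
    {"travel": [0, 0, 0], "rot": [0, 0, 0], "hand": 0.5}
  ]
}}

```text
clock: 3.73
position: [471.2, -166.1, 49.7]
ee_rot: [-0.688, 0.725, -0.002, 0.001]
contact_force: [-0.0, 0.6, 0.2]
gripper_width: 42.6
grasp_force: 0.0
```

```bash
cat > leg.py <<'E'
from h import *
im,d,P=grab("top"); X,Y,Z=np.nan_to_num(P[...,0]),np.nan_to_num(P[...,1]),np.nan_to_num(P[...,2])
m=(im.min(-1)>140)&(Z<40)&(Z>5)&(np.hypot(X-459,Y+285)<115)&(np.hypot(X-480,Y+354)>60)
q=P[m]; print(m.sum(),q.mean(0) if len(q) else 0, cv2.fitLine(q[:,:2].astype(np.float32),cv2.DIST_L2,0,.01,.01).ravel())
save(im[140:290,340:490],"leg.png",4); print(sensors.read_state()["position"],sensors.read_state()["contact_force"])
E
python3 leg.py
```

```text
Traceback (most recent call last):
  File "leg.py", line 4, in <module>
    q=P[m]; print(m.sum(),q.mean(0) if len(q) else 0, cv2.fitLine(q[:,:2].astype(np.float32),cv2.DIST_L2,0,.01,.01).ravel())
                                                      ~~~~~~~~~~~^^^^^^^^^^^^^^^^^^^^^^^^^^^^^^^^^^^^^^^^^^^^^^^^^^
cv2.error: OpenCV(4.12.0) /io/opencv/modules/imgproc/src/linefit.cpp:50: error: (-215:Assertion failed) count > 0 in function 'fitLine2D_wods'
```

>>> {"method": "servo_tool", "body": {
  "motion": [
    {"travel": [0, 0, -0.1], "rot": [0, 0, 0], "hand": 0.5},
    {"travel": [0, 0, -0.16], "rot": [0, 0, 0], "hand": 0.5},
    {"travel": [0, 0, -0.16], "rot": [0, 0, 0], "hand": 0.6},
    {"travel": [0, 0, -0.16], "rot": [0, 0, 0], "hand": 0.8},
    {"travel": [0, 0, -0.16], "rot": [0, 0, 0], "hand": 1},
    {"travel": [0.16, 0, -0.04], "rot": [0, 0, 0], "hand": 1},
    {"travel": [0.16, 0, 0], "rot": [0, 0, 0], "hand": 1},
    {"travel": [0.16, 0, 0], "rot": [0, 0, 0], "hand": 1},
    {"travel": [0.16, 0, 0], "rot": [0, 0, 0], "hand": 1},
    {"travel": [0, 0, 0], "rot": [0, 0, 0], "hand": 1}
  ]
}}

```text
clock: 4.62
position: [461.5, -331.4, 242.2]
ee_rot: [-0.686, 0.727, -0.001, -0.001]
contact_force: [1.8, 0.3, -0.1]
gripper_width: 85.4
grasp_force: 0.0
```

>>> {"method": "servo_tool", "body": {
  "motion": [
    {"travel": [0, 0, 0], "rot": [0, 0, 0], "hand": 1},
    {"travel": [0, 0, 0], "rot": [0, 0, 0], "hand": 1}
  ]
}}

```text
clock: 4.78
position: [461.7, -325.9, 242.0]
ee_rot: [-0.689, 0.725, 0.0, -0.0]
contact_force: [-0.2, 0.1, -0.3]
gripper_width: 85.0
grasp_force: 0.0
```

```bash
cat > dial.py <<'E'
from h import *
import sys
im,d,P=grab("wrist"); save(im,sys.argv[1],1.25); s=sensors.read_state()
print(s["clock"],s["position"].round(1),s["joints"].round(2),s["ee_rot"].round(3),s["contact_force"].round(1))
im=im.astype(int); P=np.nan_to_num(P); X,Y,Z=P[...,0],P[...,1],P[...,2]; R,G,B=im[...,0],im[...,1],im[...,2]
near=np.hypot(X-482,Y+356)<70
def c(n,m):
    q=P[m]; (cx,cy),r=cv2.minEnclosingCircle(q[:,:2].astype(np.float32)); print(n,len(q),round(cx,1),round(cy,1),round(r,1),"z",np.median(q[:,2]).round(1)); return np.array([cx,cy])
k=c("knob",near&(Z>116)&(Z<145)); k2=c("dial",near&(Z>70)&(Z<80)&(im.max(-1)<200)&(R-B<60))
rr=np.hypot(X-k[0],Y-k[1])
def rep(n,m):
    q=P[m]; az=np.unwrap(np.arctan2(q[:,1]-k[1],q[:,0]-k[0]))
    if len(q): print(n,len(q),"z",np.median(q[:,2]).round(1),"r",rr[m].min().round(1),rr[m].max().round(1),"az",az.mean().round(3))
rep("mark",(R-B>70)&(G-B>60)&(R>130)&(Z>78)&(rr<54)&(rr>36))
wh=(im.min(-1)>150)
rep("ptr top",wh&(rr<23)&(Z>115)); rep("ptr skirt",wh&(rr<44.5)&(rr>28)&(Z>81)&(Z<112))
m=wh&(Z<40)&(Z>10)&(np.hypot(X-462,Y+288)<118)&(rr>60)
if m.sum()>50: print("leg",m.sum(),P[m].mean(0).round(1),cv2.fitLine(P[m][:,:2].astype(np.float32),cv2.DIST_L2,0,.01,.01).ravel())
m=(Z>80)&(Z<95)&(np.hypot(X-475,Y+170)<40)
if m.sum()>20: c("post",m)
E
python3 dial.py w2.png
```

```text
4.8333 [ 461.8 -325.2  242.2] [-0.33  0.27 -0.13 -0.   -1.17  0.28] [-0.689  0.725  0.    -0.   ] [-0.2  0.5 -1. ]
knob 2496 485.0 -357.3 22.9 z 122.6
dial 7205 484.1 -357.5 52.0 z 76.7
mark 99 z 80.7 r 39.4 54.0 az -3.005
ptr top 144 z 123.7 r 1.0 22.2 az -0.828
ptr skirt 66 z 85.6 r 28.1 39.6 az -0.797
leg 756 [ 475.5 -210.2   20.7] [ 1.5415400e-01  9.8804682e-01  4.7547406e+02 -2.1017393e+02]
post 314 481.3 -170.2 10.3 z 87.3
```

View pics/w2.png

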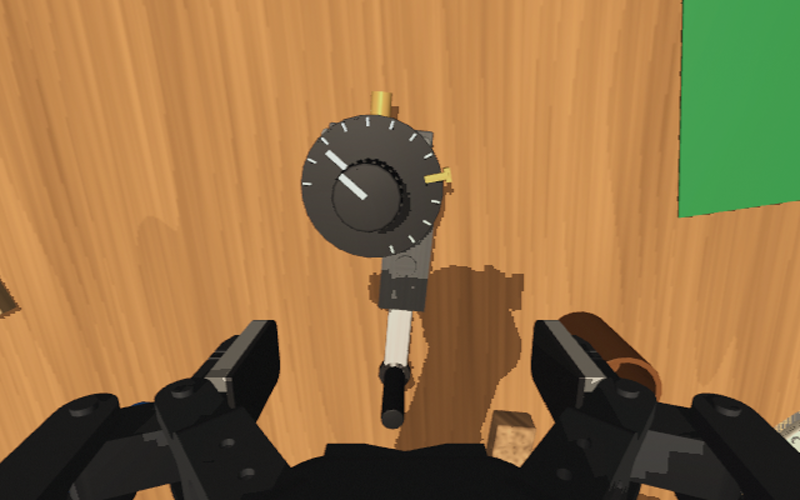

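>>> {"method": "servo_tool", "body": {
  "motion": [
    {"travel": [0.1244, -0.099, 0], "rot": [0, 0, 0], "hand": 1},
    {"travel": [0, 0, 0.12], "rot": [0, 0, 0], "hand": 1},
    {"travel": [0, 0, 0.12], "rot": [0, 0, 0], "hand": 1},
    {"travel": [0, 0, 0.12], "rot": [0, 0, 0], "hand": 1},
    {"travel": [0, 0, 0.06], "rot": [0, 0, 0], "hand": 1},
    {"travel": [0, 0, 0], "rot": [0, 0, 0], "hand": 1},
    {"travel": [0, 0, 0], "rot": [0, 0, 0], "hand": 1},
    {"travel": [0, 0, 0], "rot": [0, 0, 0], "hand": 1}
  ]
}}

```text
clock: 5.5
position: [486.4, -357.6, 139.0]
ee_rot: [-0.69, 0.724, -0.002, 0.0]
contact_force: [-0.5, -1.0, 0.6]
gripper_width: 85.6
grasp_force: 0.0
```

```bash
cat >> h.py <<'E'
def to(x,y,z):
    s=sensors.read_state(); R=Ro.from_quat(s["ee_rot"]).as_matrix(); e=np.array([x,y,z])-s["position"]
    print("t",s["clock"].__round__(2),"pos",s["position"].round(1),"world mm",e.round(1),"travel",(R.T@e/250).round(4),"z tilt",R[:,2].round(3),"yaw",np.degrees(np.arctan2(R[1,0],R[0,0])).round(1),"j",s["joints"].round(2),"w",round(s["gripper_width"],1))
E
python3 -c "
from h import *
to(485,-357.4,95)"
```

```text
t 5.5 pos [ 486.4 -357.6  139. ] world mm [ -1.4   0.2 -44. ] travel [-0.0007  0.006   0.176 ] z tilt [ 0.003 -0.002 -1.   ] yaw -92.7 j [-0.37  0.43 -0.18  0.   -0.97  0.32] w 85.6
```

>>> {"method": "servo_tool", "body": {
  "motion": [
    {"travel": [0, 0.006, 0.088], "rot": [0, 0, 0], "hand": 1},
    {"travel": [0, 0, 0.088], "rot": [0, 0, 0], "hand": 1},
    {"travel": [0, 0, 0], "rot": [0, 0, 0], "hand": 1},
    {"travel": [0, 0, 0], "rot": [0, 0, 0], "hand": 0.3},
    {"travel": [0, 0, 0], "rot": [0, 0, 0], "hand": 0.3},
    {"travel": [0, 0, 0], "rot": [0, 0, 0], "hand": 0.3},
    {"travel": [0, 0, 0], "rot": [0, 0, 0], "hand": 0.3},
    {"travel": [0, 0, 0], "rot": [0, 0, 0], "hand": 0.3}
  ]
}}

```text
clock: 6.17
position: [484.3, -358.2, 95.4]
ee_rot: [-0.69, 0.724, -0.002, 0.0]
contact_force: [-0.3, 0.5, 6.3]
gripper_width: 42.5
grasp_force: 60.3
```

>>> {"method": "servo_tool", "body": {
  "motion": [
    {"travel": [0, 0, 0], "rot": [0, 0, 0.019], "hand": 0.3},
    {"travel": [0, 0, 0], "rot": [0, 0, 0.019], "hand": 0.3},
    {"travel": [0, 0, 0], "rot": [0, 0, 0.019], "hand": 0.3},
    {"travel": [0, 0, 0], "rot": [0, 0, 0.019], "hand": 0.3},
    {"travel": [0, 0, 0], "rot": [0, 0, 0.019], "hand": 0.3},
    {"travel": [0, 0, 0], "rot": [0, 0, 0.019], "hand": 0.3},
    {"travel": [0, 0, 0], "rot": [0, 0, 0.019], "hand": 0.3},
    {"travel": [0, 0, 0], "rot": [0, 0, 0.019], "hand": 0.3},
    {"travel": [0, 0, 0], "rot": [0, 0, 0.019], "hand": 0.3},
    {"travel": [0, 0, 0], "rot": [0, 0, 0.019], "hand": 0.3}
  ]
}}

```text
clock: 7.0
position: [483.6, -357.8, 95.4]
ee_rot: [-0.161, 0.987, -0.001, 0.0]
contact_force: [-3.0, 2.8, 7.2]
gripper_width: 42.4
grasp_force: 60.7
```

>>> {"method": "servo_tool", "body": {
  "motion": [
    {"travel": [0, 0, 0], "rot": [0, 0, 0.019], "hand": 0.3},
    {"travel": [0, 0, 0], "rot": [0, 0, 0.019], "hand": 0.3},
    {"travel": [0, 0, 0], "rot": [0, 0, 0.019], "hand": 0.3},
    {"travel": [0, 0, 0], "rot": [0, 0, 0.019], "hand": 0.3},
    {"travel": [0, 0, 0], "rot": [0, 0, 0.019], "hand": 0.3},
    {"travel": [0, 0, 0], "rot": [0, 0, 0.019], "hand": 0.3},
    {"travel": [0, 0, 0], "rot": [0, 0, 0.019], "hand": 0.3},
    {"travel": [0, 0, 0], "rot": [0, 0, 0.019], "hand": 0.3},
    {"travel": [0, 0, 0], "rot": [0, 0, 0], "hand": 0.3},
    {"travel": [0, 0, 0], "rot": [0, 0, 0], "hand": 0.3}
  ]
}}

```text
clock: 7.83
position: [483.7, -357.3, 95.4]
ee_rot: [0.309, 0.951, 0.0, 0.001]
contact_force: [-1.6, 5.2, 8.5]
gripper_width: 42.2
grasp_force: 60.7
```

```bash
python3 -c "
from h import *
to(485,-357.4,95)"; python3 dial.py w3.png
```

```text
t 7.83 pos [ 483.7 -357.3   95.4] world mm [ 1.3 -0.1 -0.4] travel [-0.0044  0.0025  0.0015] z tilt [ 0.001 -0.    -1.   ] yaw 144.0 j [-0.37  0.47 -0.23 -0.   -0.87 -1.83] w 42.2
7.8833 [ 483.8 -357.2   95.4] [-0.37  0.47 -0.23 -0.   -0.87 -1.83] [0.308 0.951 0.    0.001] [-1.7  4.6  8.3]
knob 13581 474.6 -350.3 51.6 z 122.9
dial 14129 483.4 -357.0 52.9 z 76.7
mark 399 z 80.5 r 36.0 50.0 az -2.802
ptr top 456 z 123.8 r 6.9 16.1 az -1.625
ptr skirt 91 z 85.6 r 28.0 44.4 az -2.674
leg 3147 [ 474.9 -210.8   20.7] [ 1.4654794e-01  9.8920357e-01  4.7485388e+02 -2.1082803e+02]
```

View pics/w3.png

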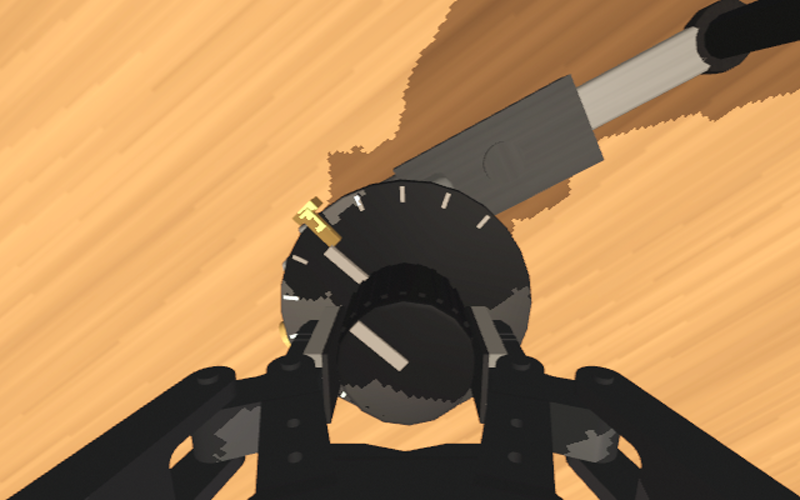

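The pointer at (345,265) is just short of the mark tip at (335,242) and needs a few degrees more. I'll measure it with a fixed centre.

```bash
cat > ang.py <<'E'
from h import *
im,d,P=grab("wrist"); im=im.astype(int); P=np.nan_to_num(P); X,Y,Z=P[...,0],P[...,1],P[...,2]; R,G,B=im[...,0],im[...,1],im[...,2]
m=(np.hypot(X-484,Y+357)<60)&(Z>74)&(Z<79)
q=P[m][:,:2].astype(np.float32); (cx,cy),r=cv2.minEnclosingCircle(q); print("dial",cx,cy,r)
for c in ([cx,cy],[483.8,-357.2]):
    rr=np.hypot(X-c[0],Y-c[1]); az=np.arctan2(Y-c[1],X-c[0])
    mk=(R-B>50)&(Z>78.5)&(Z<84)&(rr<58)&(rr>36)&(az<-2); pt=(im.min(-1)>110)&(rr<42)&(rr>26)&(Z>83)&(Z<90)&(R-B<50)
    for n,k in(("mark",mk),("ptr",pt)):
        v,u=np.where(k); print(n,k.sum(),"az",az[k].mean().round(4),np.median(az[k]).round(4),"r",rr[k].min().round(1),rr[k].max().round(1),"z",np.median(Z[k]).round(1),"uv",u.mean()*1.25,v.mean()*1.25)
E
python3 ang.py
```

```text
dial 481.6085205078125 -358.4508972167969 54.63134765625
mark 522 az -3.0267 -3.0289 r 36.2 54.8 z 80.4 uv 315.6202107279693 223.69492337164752
ptr 218 az -2.9666 -2.9684 r 26.0 37.0 z 85.7 uv 338.2224770642202 258.8360091743119
mark 522 az -3.0062 -3.0081 r 38.5 57.1 z 80.4 uv 315.6202107279693 223.69492337164752
ptr 264 az -2.9407 -2.9436 r 26.0 39.4 z 85.6 uv 340.5776515151515 260.87594696969694
```

>>> {"method": "servo_tool", "body": {
  "motion": [
    {"travel": [0, 0, 0], "rot": [0, 0, 0.0103], "hand": 0.3},
    {"travel": [0, 0, 0], "rot": [0, 0, 0], "hand": 0.3},
    {"travel": [0, 0, 0], "rot": [0, 0, 0], "hand": 0.3}
  ]
}}

```text
clock: 8.18
position: [483.8, -357.3, 95.4]
ee_rot: [0.339, 0.941, 0.0, 0.001]
contact_force: [-1.9, 3.6, 8.9]
gripper_width: 42.3
grasp_force: 60.7
```

```bash
python3 ang.py
```

```text
dial 481.3456115722656 -358.0126647949219 54.51624298095703
mark 517 az -3.0168 -3.0188 r 36.1 54.4 z 80.5 uv 309.6977756286267 229.10299806576404
ptr 215 az -3.0224 -3.0242 r 26.1 36.8 z 85.6 uv 337.9418604651163 258.47093023255815
mark 517 az -3.0064 -3.0085 r 38.6 56.9 z 80.5 uv 309.6977756286267 229.10299806576404
ptr 266 az -3.0068 -3.0088 r 26.1 39.3 z 85.6 uv 340.531015037594 260.70488721804514
```

>>> {"method": "servo_tool", "body": {
  "motion": [
    {"travel": [0, 0, -0.02], "rot": [0, 0, 0], "hand": 0.3},
    {"travel": [0, 0, -0.02], "rot": [0, 0, 0], "hand": 0.3},
    {"travel": [0, 0, -0.02], "rot": [0, 0, 0], "hand": 0.3},
    {"travel": [0, 0, 0], "rot": [0, 0, 0], "hand": 0.3},
    {"travel": [0, 0, 0], "rot": [0, 0, 0], "hand": 0.3}
  ]
}}

```text
clock: 8.65
position: [483.7, -357.3, 109.5]
ee_rot: [0.339, 0.941, 0.0, 0.0]
contact_force: [0.6, 4.2, 1.4]
gripper_width: 42.0
grasp_force: 64.3
```

```bash
sed -i 's/(Z<90)/(Z<106)/;s/(Z>83)/(Z>84.5)/' ang.py; python3 ang.py; python3 -c "
from h import *
s=sensors.read_state(); print(s['position'],s['contact_force'])"
```

```text
dial 480.0177001953125 -353.7281188964844 53.69005584716797
mark 441 az -2.9169 -2.917 r 36.1 54.3 z 80.5 uv 317.0124716553288 222.02097505668934
ptr 193 az -2.8742 -2.8776 r 26.1 36.3 z 99.6 uv 337.6683937823834 258.60103626943004
mark 453 az -3.0041 -3.004 r 38.4 57.0 z 80.6 uv 317.52207505518766 222.4641280353201
ptr 250 az -3.0032 -3.0023 r 26.0 39.2 z 99.6 uv 340.76 261.11
[ 483.66926553 -357.25293965  109.35527104] [0.5010183  5.43062912 1.24798081]
```

The knob is pulled out by 14 mm and still aligned. I'll release it, lift, and turn to yaw 180.

>>> {"method": "servo_tool", "body": {
  "motion": [
    {"travel": [0, 0, 0], "rot": [0, 0, 0], "hand": 1},
    {"travel": [0, 0, 0], "rot": [0, 0, 0], "hand": 1},
    {"travel": [0, 0, 0], "rot": [0, 0, 0], "hand": 1},
    {"travel": [0, 0, -0.08], "rot": [0, 0, 0], "hand": 1},
    {"travel": [0, 0, -0.14], "rot": [0, 0, -0.0185], "hand": 1},
    {"travel": [0, 0, -0.14], "rot": [0, 0, -0.0185], "hand": 1},
    {"travel": [0, 0, -0.14], "rot": [0, 0, -0.0185], "hand": 1},
    {"travel": [0, 0, -0.14], "rot": [0, 0, -0.0185], "hand": 1},
    {"travel": [0, 0, -0.14], "rot": [0, 0, -0.0185], "hand": 1},
    {"travel": [0, 0, -0.14], "rot": [0, 0, -0.0185], "hand": 1}
  ]
}}

```text
clock: 9.53
position: [482.7, -358.1, 340.3]
ee_rot: [-0.005, 1.0, -0.001, 0.0]
contact_force: [1.3, -0.1, 0.5]
gripper_width: 85.4
grasp_force: 0.0
```

>>> {"method": "servo_tool", "body": {
  "motion": [
    {"travel": [0.015, 0.15, 0], "rot": [0, 0, 0], "hand": 1},
    {"travel": [0.015, 0.15, 0], "rot": [0, 0, 0], "hand": 1},
    {"travel": [0.015, 0.15, 0], "rot": [0, 0, 0], "hand": 1},
    {"travel": [0.015, 0.15, 0], "rot": [0, 0, 0], "hand": 1},
    {"travel": [0.015, 0.15, 0], "rot": [0, 0, 0], "hand": 1},
    {"travel": [0.015, 0.15, 0], "rot": [0, 0, 0], "hand": 1},
    {"travel": [0.015, 0.15, 0], "rot": [0, 0, 0], "hand": 1},
    {"travel": [0.015, 0.15, 0], "rot": [0, 0, 0], "hand": 1},
    {"travel": [0.015, 0.15, 0], "rot": [0, 0, 0], "hand": 1},
    {"travel": [0.015, 0.15, 0], "rot": [0, 0, 0], "hand": 1}
  ]
}}

```text
clock: 10.37
position: [443.3, 18.2, 338.6]
ee_rot: [-0.002, 1.0, -0.0, 0.001]
contact_force: [1.9, 0.2, 0.3]
gripper_width: 85.6
grasp_force: 0.0
```

>>> {"method": "servo_tool", "body": {
  "motion": [
    {"travel": [0, 0, 0], "rot": [0, 0, 0], "hand": 1},
    {"travel": [0, 0, 0], "rot": [0, 0, 0], "hand": 1},
    {"travel": [0, 0, 0], "rot": [0, 0, 0], "hand": 1}
  ]
}}

```text
clock: 10.62
position: [443.9, 16.9, 338.3]
ee_rot: [-0.003, 1.0, -0.0, 0.0]
contact_force: [-0.0, -0.5, 0.1]
gripper_width: 85.5
grasp_force: 0.0
```

```bash
cat > cups.py <<'E'
from h import *
import sys
im,d,P=grab("wrist"); P=np.nan_to_num(P); X,Y,Z=P[...,0],P[...,1],P[...,2]
if len(sys.argv)>1: save(im,sys.argv[1],1.25)
sat=im.max(-1).astype(int)-im.min(-1)
for zc in (158,124,90,96):
    m=(abs(Z-zc)<5)&(sat<45)
    m=cv2.morphologyEx(m.astype(np.uint8),cv2.MORPH_CLOSE,np.ones((3,3)))
    n,l,st,ce=cv2.connectedComponentsWithStats(m)
    for i in range(1,n):
        if st[i,4]<40: continue
        q=P[(l==i)&(abs(Z-zc)<5)]; (cx,cy),r=cv2.minEnclosingCircle(q[:,:2].astype(np.float32))
        if r>40 or r<15: continue
        print(zc,"n",len(q),"c",round(cx,1),round(cy,1),"r",round(r,1),"z",np.median(q[:,2]).round(1),"uv",ce[i].round()*1.25)
E
python3 cups.py w4.png; python3 -c "
from h import *
to(467,36,300)"
```

```text
158 n 619 c 467.1 36.5 r 20.8 z 158.5 uv [430.  252.5]
124 n 476 c 467.1 36.3 r 26.8 z 124.6 uv [425.   228.75]
124 n 195 c 487.6 -343.1 r 18.0 z 123.2 uv [  3.75 262.5 ]
124 n 77 c 471.4 37.3 r 15.4 z 124.3 uv [430.   256.25]
124 n 479 c 563.4 -33.2 r 20.8 z 124.3 uv [351.25 341.25]
90 n 152 c 294.6 -190.2 r 27.8 z 87.0 uv [141.25  21.25]
90 n 622 c 286.4 214.2 r 33.2 z 89.8 uv [652.5  37.5]
90 n 91 c 307.6 -171.9 r 27.3 z 87.0 uv [196.25  55.  ]
90 n 465 c 466.7 36.3 r 32.6 z 90.6 uv [422.5  216.25]
90 n 419 c 562.8 -32.9 r 26.7 z 90.5 uv [357.5 315. ]
90 n 636 c 669.0 52.0 r 33.4 z 90.2 uv [436.25 415.  ]
96 n 39 c 313.3 218.4 r 15.9 z 91.4 uv [643.75  61.25]
96 n 185 c 465.0 35.7 r 32.2 z 91.7 uv [423.75 215.  ]
96 n 79 c 479.5 -350.1 r 20.5 z 99.5 uv [ 21.25 246.25]
96 n 199 c 562.8 -32.9 r 26.4 z 92.4 uv [357.5 315. ]
96 n 42 c 650.4 43.6 r 22.7 z 91.5 uv [427.5  398.75]
96 n 43 c 668.8 73.0 r 23.5 z 91.5 uv [461.25 417.5 ]
96 n 37 c 694.5 53.5 r 17.7 z 91.3 uv [438.75 440.  ]
t 10.67 pos [443.9  16.3 338.2] world mm [ 23.1  19.7 -38.2] travel [-0.0925  0.0783  0.1528] z tilt [ 0. -0. -1.] yaw -179.7 j [ 0.41  0.   -0.21  0.   -1.36 -1.97] w 85.2
```

View pics/w4.png

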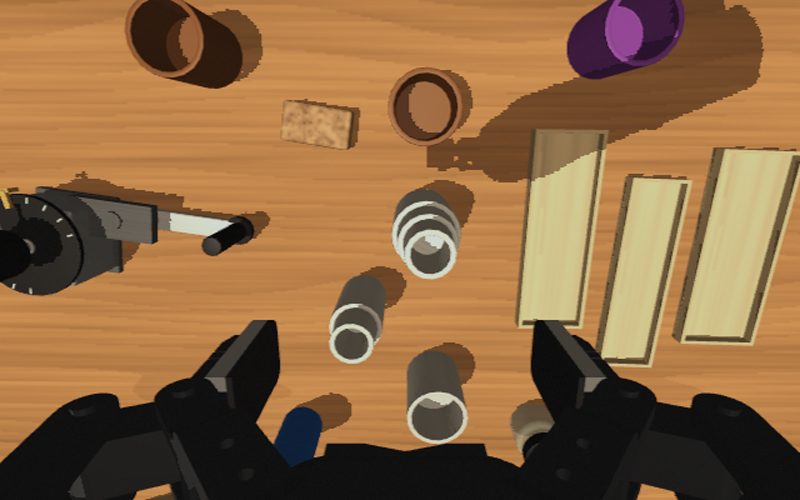

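>>> {"method": "servo_tool", "body": {
  "motion": [
    {"travel": [-0.0925, 0.08, 0.05], "rot": [0, 0, 0.001], "hand": 1},
    {"travel": [0, 0, 0.16], "rot": [0, 0, 0], "hand": 1},
    {"travel": [0, 0, 0.16], "rot": [0, 0, 0], "hand": 1},
    {"travel": [0, 0, 0.13], "rot": [0, 0, 0], "hand": 1},
    {"travel": [0, 0, 0.1], "rot": [0, 0, 0], "hand": 1},
    {"travel": [0, 0, 0], "rot": [0, 0, 0], "hand": 1},
    {"travel": [0, 0, 0], "rot": [0, 0, 0], "hand": 1},
    {"travel": [0, 0, 0], "rot": [0, 0, 0], "hand": 1}
  ]
}}

```text
clock: 11.33
position: [468.5, 36.7, 189.8]
ee_rot: [0.001, 1.0, 0.0, 0.002]
contact_force: [-1.1, 0.6, 0.2]
gripper_width: 85.4
grasp_force: 0.0
```

```bash
python3 -c "
from h import *
to(467.1,36.4,126)"
```

```text
t 11.33 pos [468.5  36.7 189.8] world mm [ -1.4  -0.3 -63.8] travel [ 0.0062 -0.0012  0.2553] z tilt [ 0.003  0.    -1.   ] yaw 179.9 j [ 0.43  0.16 -0.42  0.   -0.99 -2.  ] w 85.4
```

>>> {"method": "servo_tool", "body": {
  "motion": [
    {"travel": [0.005, 0, 0.1], "rot": [0, 0, 0], "hand": 1},
    {"travel": [0, 0, 0.1], "rot": [0, 0, 0], "hand": 1},
    {"travel": [0, 0, 0.055], "rot": [0, 0, 0], "hand": 1},
    {"travel": [0, 0, 0], "rot": [0, 0, 0], "hand": 1},
    {"travel": [0, 0, 0], "rot": [0, 0, 0], "hand": 0.3},
    {"travel": [0, 0, 0], "rot": [0, 0, 0], "hand": 0.3},
    {"travel": [0, 0, 0], "rot": [0, 0, 0], "hand": 0.3},
    {"travel": [0, 0, 0], "rot": [0, 0, 0], "hand": 0.3},
    {"travel": [0, 0, 0], "rot": [0, 0, 0], "hand": 0.3}
  ]
}}

```text
clock: 12.08
position: [466.9, 37.5, 126.3]
ee_rot: [0.0, 1.0, 0.0, 0.002]
contact_force: [-1.7, -0.1, 5.6]
gripper_width: 41.5
grasp_force: 60.3
```

>>> {"method": "servo_tool", "body": {
  "motion": [
    {"travel": [0, 0, -0.03], "rot": [0, 0, 0], "hand": 0.3},
    {"travel": [0, 0, -0.04], "rot": [0, 0, 0], "hand": 0.3},
    {"travel": [0, 0, -0.04], "rot": [0, 0, 0], "hand": 0.3},
    {"travel": [0, 0, -0.04], "rot": [0, 0, 0], "hand": 0.3},
    {"travel": [0, 0, -0.04], "rot": [0, 0, 0], "hand": 0.3},
    {"travel": [0, 0, -0.04], "rot": [0, 0, 0], "hand": 0.3},
    {"travel": [0, 0, -0.04], "rot": [0, 0, 0], "hand": 0.3},
    {"travel": [0, 0, -0.04], "rot": [0, 0, 0], "hand": 0.3},
    {"travel": [0, 0, 0], "rot": [0, 0, 0], "hand": 0.3}
  ]
}}

```text
clock: 12.83
position: [466.7, 37.6, 204.2]
ee_rot: [0.0, 1.0, 0.001, 0.002]
contact_force: [-0.2, 0.1, -1.9]
gripper_width: 41.0
grasp_force: 60.9
```

```bash
python3 cups.py w5.png; python3 -c "
from h import *
to(467.1,36.4,126);s=sensors.read_state(); print(s['contact_force'],s['grasp_force'])"
```

```text
158 n 249 c 459.5 36.0 r 19.4 z 158.2 uv [402.5  248.75]
124 n 980 c 466.0 36.6 r 26.8 z 124.5 uv [402.5  236.25]
90 n 961 c 466.5 36.7 r 32.5 z 90.6 uv [403.75 216.25]
96 n 343 c 460.5 37.7 r 31.2 z 91.6 uv [406.25 212.5 ]
t 12.88 pos [466.   37.5 203. ] world mm [  1.1  -1.1 -77. ] travel [-0.0035 -0.0049  0.3079] z tilt [ 0.002  0.001 -1.   ] yaw 179.9 j [ 0.43  0.14 -0.41 -0.   -1.02 -2.  ] w 41.4
[ 0.00576576  0.2849016  -2.40875195] 60.91867793351412
```

View pics/w5.png

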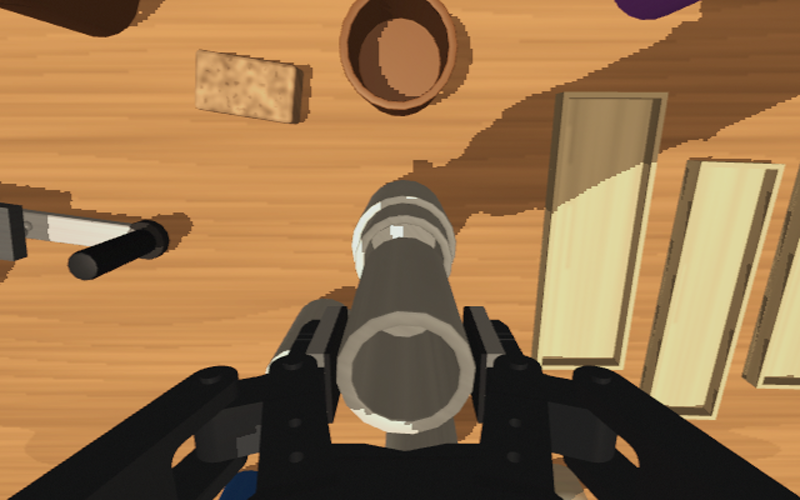

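S1 hangs in the fingers at (405,370), with M1 still in L1 at (405,230). I'll carry it over and measure the trays.

>>> {"method": "servo_tool", "body": {
  "motion": [
    {"travel": [0, 0, -0.13], "rot": [0, 0, 0], "hand": 0.3},
    {"travel": [0, 0, -0.13], "rot": [0, 0, 0], "hand": 0.3},
    {"travel": [-0.02, 0.14, 0], "rot": [0, 0, 0], "hand": 0.3},
    {"travel": [-0.02, 0.14, 0], "rot": [0, 0, 0], "hand": 0.3},
    {"travel": [-0.02, 0.14, 0], "rot": [0, 0, 0], "hand": 0.3},
    {"travel": [-0.02, 0.14, 0], "rot": [0, 0, 0], "hand": 0.3},
    {"travel": [-0.02, 0.14, 0], "rot": [0, 0, 0], "hand": 0.3},
    {"travel": [-0.02, 0.14, 0], "rot": [0, 0, 0], "hand": 0.3},
    {"travel": [-0.02, 0.14, 0], "rot": [0, 0, 0], "hand": 0.3},
    {"travel": [0, 0, 0], "rot": [0, 0, 0], "hand": 0.3}
  ]
}}

```text
clock: 13.72
position: [501.2, 287.4, 264.7]
ee_rot: [-0.002, 1.0, 0.0, -0.0]
contact_force: [0.3, 0.1, -1.7]
gripper_width: 41.2
grasp_force: 61.6
```

>>> {"method": "servo_tool", "body": {
  "motion": [
    {"travel": [0, 0, 0], "rot": [0, 0, 0], "hand": 0.3},
    {"travel": [0, 0, 0], "rot": [0, 0, 0], "hand": 0.3}
  ]
}}

```text
clock: 13.88
position: [500.2, 282.0, 265.6]
ee_rot: [0.0, 1.0, -0.001, -0.001]
contact_force: [0.5, 0.5, -2.3]
gripper_width: 41.3
grasp_force: 61.6
```

```bash
cat > tray.py <<'E'
from h import *
im,d,P=grab("wrist"); save(im,"w6.png",1.25); np.savez("w6.npz",im=im,P=P); P=np.nan_to_num(P); X,Y,Z=P[...,0],P[...,1],P[...,2]
for n,c,w in(("L",(504,395),60),("S",(535,289),46),("M",(483,191),52)):
    m=(abs(Z-18)<3)&(abs(Y-c[1])<w)&(abs(X-c[0])<130)
    q=P[m]; r=cv2.minAreaRect(q[:,:2].astype(np.float32)); print(n,m.sum(),np.round(r[0],1),np.round(r[1],1),round(r[2],2),"y",q[:,1].min(),q[:,1].max(),"x",q[:,0].min(),q[:,0].max())
to(535,289,270)
E
python3 tray.py
```

```text
L 2112 [503.7 395.9] [ 89.1 228.5] 88.33 y 349.2147941146413 442.87664602955874 x 388.597059259236 618.012008514367
S 997 [491.  292.4] [ 64.  141.8] 88.0 y 259.05027876844093 326.298612652517 x 419.40203773822964 562.9927438563002
M 2184 [483.5 190.3] [ 76.8 228.4] 89.62 y 151.70466628237554 229.30420187435988 x 369.4098843070829 597.7121971617383
t 13.93 pos [500.4 281.5 266.1] world mm [34.6  7.5  3.9] travel [-0.1384  0.0303 -0.016 ] z tilt [-0.002 -0.001 -1.   ] yaw 179.9 j [ 0.79  0.28 -0.06 -0.   -1.23 -2.37] w 41.5
```

View pics/w6.png

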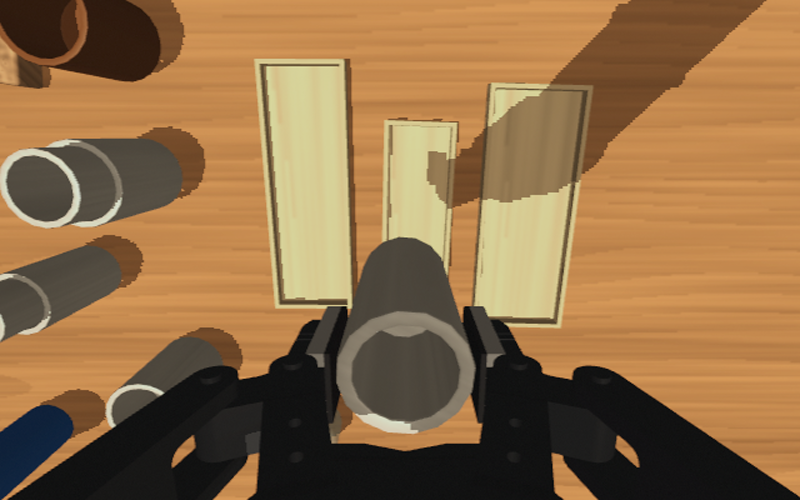

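>>> {"method": "servo_tool", "body": {
  "motion": [
    {"travel": [-0.118, 0.01, 0], "rot": [0, 0, 0], "hand": 0.3},
    {"travel": [-0.118, 0.01, 0], "rot": [0, 0, 0], "hand": 0.3},
    {"travel": [-0.118, 0.01, 0], "rot": [0, 0, 0], "hand": 0.3},
    {"travel": [0, 0, 0.12], "rot": [0, 0, 0], "hand": 0.3},
    {"travel": [0, 0, 0.12], "rot": [0, 0, 0], "hand": 0.3},
    {"travel": [0, 0, 0.12], "rot": [0, 0, 0], "hand": 0.3},
    {"travel": [0, 0, 0.1], "rot": [0, 0, 0], "hand": 0.3},
    {"travel": [0, 0, 0], "rot": [0, 0, 0], "hand": 0.3},
    {"travel": [0, 0, 0], "rot": [0, 0, 0], "hand": 0.3}
  ]
}}

```text
clock: 14.68
position: [589.1, 288.0, 151.1]
ee_rot: [0.001, 1.0, -0.001, -0.001]
contact_force: [0.6, 0.8, -0.6]
gripper_width: 41.3
grasp_force: 61.7
```

```bash
python3 -c "
from h import *
to(589,289,65)"
```

```text
t 14.68 pos [589.1 288.  151.1] world mm [ -0.1   1.  -86.1] travel [-0.0005  0.0047  0.3443] z tilt [-0.002 -0.002 -1.   ] yaw 179.9 j [ 0.7   0.5  -0.02  0.   -1.06 -2.27] w 41.3
```

>>> {"method": "servo_tool", "body": {
  "motion": [
    {"travel": [0, 0.004, 0.1], "rot": [0, 0, 0], "hand": 0.3},
    {"travel": [0, 0, 0.1], "rot": [0, 0, 0], "hand": 0.3},
    {"travel": [0, 0, 0.1], "rot": [0, 0, 0], "hand": 0.3},
    {"travel": [0, 0, 0.042], "rot": [0, 0, 0], "hand": 0.3},
    {"travel": [0, 0, 0], "rot": [0, 0, 0], "hand": 0.3},
    {"travel": [0, 0, 0], "rot": [0, 0, 0], "hand": 0.3}
  ]
}}

```text
clock: 15.18
position: [590.7, 291.2, 68.5]
ee_rot: [0.0, 1.0, 0.001, 0.001]
contact_force: [0.6, -0.5, -0.2]
gripper_width: 41.6
grasp_force: 61.7
```

>>> {"method": "servo_tool", "body": {
  "motion": [
    {"travel": [0, 0, 0], "rot": [0, 0, 0], "hand": 1},
    {"travel": [0, 0, 0], "rot": [0, 0, 0], "hand": 1},
    {"travel": [0, 0, 0], "rot": [0, 0, 0], "hand": 1},
    {"travel": [0, 0, -0.1], "rot": [0, 0, 0], "hand": 1},
    {"travel": [0, 0, -0.16], "rot": [0, 0, 0], "hand": 1},
    {"travel": [0, 0, -0.16], "rot": [0, 0, 0], "hand": 1},
    {"travel": [0, 0, -0.16], "rot": [0, 0, 0], "hand": 1},
    {"travel": [0, 0, -0.16], "rot": [0, 0, 0], "hand": 1}
  ]
}}

```text
clock: 15.85
position: [589.3, 290.4, 254.7]
ee_rot: [0.0, 1.0, 0.0, 0.001]
contact_force: [0.6, 1.0, -0.4]
gripper_width: 85.4
grasp_force: 0.0
```

>>> {"method": "servo_tool", "body": {
  "motion": [
    {"travel": [0.07, -0.1437, 0], "rot": [0, 0, 0], "hand": 1},
    {"travel": [0.07, -0.1437, 0], "rot": [0, 0, 0], "hand": 1},
    {"travel": [0.07, -0.1437, 0], "rot": [0, 0, 0], "hand": 1},
    {"travel": [0.07, -0.1437, 0], "rot": [0, 0, 0], "hand": 1},
    {"travel": [0.07, -0.1437, 0], "rot": [0, 0, 0], "hand": 1},
    {"travel": [0.07, -0.1437, 0], "rot": [0, 0, 0], "hand": 1},
    {"travel": [0.07, -0.1437, 0], "rot": [0, 0, 0], "hand": 1},
    {"travel": [0, 0, 0], "rot": [0, 0, 0], "hand": 1},
    {"travel": [0, 0, 0], "rot": [0, 0, 0], "hand": 1},
    {"travel": [0, 0, 0], "rot": [0, 0, 0], "hand": 1}
  ]
}}

```text
clock: 16.68
position: [467.2, 39.3, 252.5]
ee_rot: [0.001, 1.0, 0.0, 0.001]
contact_force: [-0.1, 0.2, -0.3]
gripper_width: 85.7
grasp_force: 0.0
```

```bash
python3 cups.py w7.png; python3 -c "
from h import *
to(466.8,36.5,92)"
```

```text
124 n 1187 c 466.4 36.6 r 26.8 z 124.5 uv [401.25 238.75]
124 n 802 c 563.5 -32.5 r 21.2 z 124.3 uv [306.25 368.75]
90 n 144 c 322.1 -175.2 r 18.0 z 87.3 uv [82.5  13.75]
90 n 103 c 339.5 35.8 r 24.3 z 87.2 uv [401.25  23.75]
90 n 700 c 466.7 36.7 r 32.5 z 90.6 uv [402.5  203.75]
90 n 167 c 467.4 36.4 r 21.9 z 90.0 uv [400.   248.75]
90 n 676 c 562.8 -32.8 r 26.5 z 90.5 uv [320.  332.5]
90 n 329 c 589.4 287.5 r 20.5 z 90.0 uv [697.5  366.25]
90 n 427 c 658.4 51.7 r 30.9 z 90.1 uv [418.75 431.25]
96 n 270 c 466.5 36.6 r 32.1 z 91.6 uv [401.25 203.75]
96 n 162 c 467.8 36.3 r 21.9 z 95.9 uv [398.75 251.25]
96 n 341 c 562.8 -32.5 r 26.2 z 92.4 uv [320.   333.75]
96 n 623 c 590.7 289.8 r 21.5 z 95.9 uv [715. 375.]
t 16.73 pos [467.4  39.8 252.1] world mm [  -0.6   -3.3 -160.1] travel [ 0.0035 -0.0137  0.6403] z tilt [ 0.002  0.001 -1.   ] yaw 180.0 j [ 0.43  0.1  -0.32  0.   -1.15 -2.  ] w 85.2
```

>>> {"method": "servo_tool", "body": {
  "motion": [
    {"travel": [0.003, -0.013, 0.1], "rot": [0, 0, 0], "hand": 1},
    {"travel": [0, 0, 0.15], "rot": [0, 0, 0], "hand": 1},
    {"travel": [0, 0, 0.15], "rot": [0, 0, 0], "hand": 1},
    {"travel": [0, 0, 0.15], "rot": [0, 0, 0], "hand": 1},
    {"travel": [0, 0, 0.09], "rot": [0, 0, 0], "hand": 1},
    {"travel": [0, 0, 0], "rot": [0, 0, 0], "hand": 1},
    {"travel": [0, 0, 0], "rot": [0, 0, 0], "hand": 1}
  ]
}}

```text
clock: 17.32
position: [466.3, 36.7, 90.6]
ee_rot: [-0.001, 1.0, -0.001, -0.001]
contact_force: [0.8, -0.3, 0.7]
gripper_width: 85.2
grasp_force: 0.0
```

```bash
python3 -c "
from h import *
to(466.8,36.5,92)"
```

```text
t 17.32 pos [466.3  36.7  90.6] world mm [ 0.5 -0.2  1.4] travel [-0.0019 -0.001  -0.0055] z tilt [-0.002 -0.002 -1.   ] yaw -179.9 j [ 0.43  0.29 -0.56  0.   -0.73 -2.  ] w 85.2
```

Good. Close and lift slowly. Then I'll check.

>>> {"method": "servo_tool", "body": {
  "motion": [
    {"travel": [0, 0, -0.006], "rot": [0, 0, 0], "hand": 0.4},
    {"travel": [0, 0, 0], "rot": [0, 0, 0], "hand": 0.4},
    {"travel": [0, 0, 0], "rot": [0, 0, 0], "hand": 0.4},
    {"travel": [0, 0, 0], "rot": [0, 0, 0], "hand": 0.4},
    {"travel": [0, 0, 0], "rot": [0, 0, 0], "hand": 0.4},
    {"travel": [0, 0, -0.02], "rot": [0, 0, 0], "hand": 0.4},
    {"travel": [0, 0, -0.04], "rot": [0, 0, 0], "hand": 0.4},
    {"travel": [0, 0, -0.04], "rot": [0, 0, 0], "hand": 0.4},
    {"travel": [0, 0, -0.04], "rot": [0, 0, 0], "hand": 0.4},
    {"travel": [0, 0, -0.04], "rot": [0, 0, 0], "hand": 0.4}
  ]
}}

```text
clock: 18.15
position: [465.9, 36.2, 139.0]
ee_rot: [0.001, 1.0, 0.0, 0.001]
contact_force: [-0.0, 0.5, -2.9]
gripper_width: 53.7
grasp_force: 63.6
```

>>> {"method": "servo_tool", "body": {
  "motion": [
    {"travel": [0, 0, -0.04], "rot": [0, 0, 0], "hand": 0.4},
    {"travel": [0, 0, -0.04], "rot": [0, 0, 0], "hand": 0.4},
    {"travel": [0, 0, -0.04], "rot": [0, 0, 0], "hand": 0.4},
    {"travel": [0, 0, -0.08], "rot": [0, 0, 0], "hand": 0.4},
    {"travel": [0, 0, -0.14], "rot": [0, 0, 0], "hand": 0.4},
    {"travel": [0, 0, -0.14], "rot": [0, 0, 0], "hand": 0.4},
    {"travel": [0, 0, 0], "rot": [0, 0, 0], "hand": 0.4},
    {"travel": [0, 0, 0], "rot": [0, 0, 0], "hand": 0.4}
  ]
}}

```text
clock: 18.82
position: [466.5, 36.4, 260.5]
ee_rot: [0.001, 1.0, 0.001, 0.003]
contact_force: [-0.3, -0.2, -2.8]
gripper_width: 53.1
grasp_force: 63.7
```

```bash
python3 cups.py w8.png; python3 -c "
from h import *
to(538,190,64);s=sensors.read_state(); print(s['contact_force'],s['grasp_force'])"
```

```text
90 n 145 c 321.1 -173.9 r 18.2 z 87.2 uv [95.   16.25]
90 n 80 c 335.8 34.7 r 22.1 z 87.6 uv [403.75  25.  ]
90 n 646 c 465.3 36.0 r 32.4 z 90.5 uv [403.75 203.75]
90 n 308 c 588.4 286.2 r 20.0 z 90.4 uv [693.75 361.25]
90 n 269 c 590.5 292.3 r 18.4 z 90.4 uv [717.5  378.75]
96 n 60 c 459.0 10.2 r 15.7 z 91.4 uv [367.5 215. ]
96 n 56 c 459.1 62.3 r 15.6 z 91.4 uv [441.25 216.25]
96 n 742 c 591.4 289.4 r 21.2 z 95.9 uv [710.   373.75]
t 18.87 pos [465.3  36.1 258.4] world mm [  72.7  153.9 -194.4] travel [-0.2892  0.6148  0.7791] z tilt [ 0.001  0.002 -1.   ] yaw 179.9 j [ 0.43  0.09 -0.32 -0.   -1.16 -2.  ] w 53.5
[-0.22211305 -0.51468798 -2.71176731] 63.68998881429434
```

>>> {"method": "servo_tool", "body": {
  "motion": [
    {"travel": [-0.072, 0.154, 0], "rot": [0, 0, 0], "hand": 0.4},
    {"travel": [-0.072, 0.154, 0], "rot": [0, 0, 0], "hand": 0.4},
    {"travel": [-0.072, 0.154, 0], "rot": [0, 0, 0], "hand": 0.4},
    {"travel": [-0.073, 0.154, 0], "rot": [0, 0, 0], "hand": 0.4},
    {"travel": [0, 0, 0.1], "rot": [0, 0, 0], "hand": 0.4},
    {"travel": [0, 0, 0.12], "rot": [0, 0, 0], "hand": 0.4},
    {"travel": [0, 0, 0.12], "rot": [0, 0, 0], "hand": 0.4},
    {"travel": [0, 0, 0.12], "rot": [0, 0, 0], "hand": 0.4},
    {"travel": [0, 0, 0], "rot": [0, 0, 0], "hand": 0.4},
    {"travel": [0, 0, 0], "rot": [0, 0, 0], "hand": 0.4}
  ]
}}

```text
clock: 19.7
position: [535.3, 185.7, 140.5]
ee_rot: [0.0, 1.0, -0.002, -0.003]
contact_force: [-0.1, -0.4, -1.7]
gripper_width: 53.4
grasp_force: 64.4
```

```bash
python3 -c "
from h import *
to(538.5,190,65)"
```

```text
t 19.7 pos [535.3 185.7 140.5] world mm [  3.2   4.3 -75.5] travel [-0.0146  0.0184  0.3018] z tilt [-0.006 -0.004 -1.   ] yaw 179.9 j [ 0.62  0.37 -0.26  0.   -0.95 -2.19] w 53.4
```

>>> {"method": "servo_tool", "body": {
  "motion": [
    {"travel": [-0.0126, 0.0174, 0.1], "rot": [0, 0, 0], "hand": 0.4},
    {"travel": [0, 0, 0.1], "rot": [0, 0, 0], "hand": 0.4},
    {"travel": [0, 0, 0.07], "rot": [0, 0, 0], "hand": 0.4},
    {"travel": [0, 0, 0.03], "rot": [0, 0, 0], "hand": 0.4},
    {"travel": [0, 0, 0], "rot": [0, 0, 0], "hand": 0.4},
    {"travel": [0, 0, 0], "rot": [0, 0, 0], "hand": 0.4}
  ]
}}

```text
clock: 20.2
position: [541.4, 191.9, 69.7]
ee_rot: [0.0, 1.0, 0.001, 0.002]
contact_force: [0.3, -0.4, -1.9]
gripper_width: 53.4
grasp_force: 64.4
```

>>> {"method": "servo_tool", "body": {
  "motion": [
    {"travel": [0, 0, 0], "rot": [0, 0, 0], "hand": 1},
    {"travel": [0, 0, 0], "rot": [0, 0, 0], "hand": 1},
    {"travel": [0, 0, 0], "rot": [0, 0, 0], "hand": 1},
    {"travel": [0, 0, -0.1], "rot": [0, 0, 0], "hand": 1},
    {"travel": [0, 0, -0.16], "rot": [0, 0, 0], "hand": 1},
    {"travel": [0, 0, -0.16], "rot": [0, 0, 0], "hand": 1},
    {"travel": [0, 0, -0.16], "rot": [0, 0, 0], "hand": 1},
    {"travel": [0, 0, -0.16], "rot": [0, 0, 0], "hand": 1}
  ]
}}

```text
clock: 20.87
position: [539.8, 190.9, 255.7]
ee_rot: [0.0, 1.0, 0.0, 0.001]
contact_force: [0.7, 0.5, 0.1]
gripper_width: 85.4
grasp_force: 0.0
```

>>> {"method": "servo_tool", "body": {
  "motion": [
    {"travel": [0.072, -0.154, 0], "rot": [0, 0, 0], "hand": 1},
    {"travel": [0.072, -0.154, 0], "rot": [0, 0, 0], "hand": 1},
    {"travel": [0.072, -0.154, 0], "rot": [0, 0, 0], "hand": 1},
    {"travel": [0.072, -0.154, 0], "rot": [0, 0, 0], "hand": 1},
    {"travel": [0, 0, 0], "rot": [0, 0, 0], "hand": 1},
    {"travel": [0, 0, 0], "rot": [0, 0, 0], "hand": 1},
    {"travel": [0, 0, 0], "rot": [0, 0, 0], "hand": 1}
  ]
}}

```text
clock: 21.45
position: [469.6, 40.2, 253.7]
ee_rot: [0.001, 1.0, 0.0, 0.001]
contact_force: [0.5, -0.2, 0.4]
gripper_width: 85.3
grasp_force: 0.0
```

```bash
python3 cups.py w9.png; python3 -c "
from h import *
to(466.3,36.5,62)"
```

```text
124 n 785 c 563.3 -32.6 r 21.0 z 124.3 uv [306.25 365.  ]
90 n 142 c 323.5 -175.0 r 16.0 z 87.2 uv [81.25 12.5 ]
90 n 102 c 338.8 36.2 r 24.0 z 87.3 uv [401.25  20.  ]
90 n 1160 c 466.1 36.3 r 32.7 z 90.5 uv [400.   223.75]
90 n 267 c 532.6 184.2 r 24.4 z 90.2 uv [580.  297.5]
90 n 292 c 543.7 196.2 r 21.2 z 90.0 uv [613.75 328.75]
90 n 682 c 563.2 -32.7 r 26.6 z 90.5 uv [320.   328.75]
90 n 327 c 589.3 287.8 r 20.8 z 90.4 uv [696.25 363.75]
90 n 272 c 593.2 291.9 r 15.7 z 89.9 uv [721.25 381.25]
90 n 445 c 658.9 51.5 r 31.0 z 90.2 uv [417.5  428.75]
96 n 242 c 465.8 36.4 r 32.4 z 91.4 uv [391.25 210.  ]
96 n 82 c 485.3 48.6 r 21.9 z 91.4 uv [420.   253.75]
96 n 908 c 540.3 191.2 r 27.2 z 96.2 uv [602.5 315. ]
96 n 291 c 559.9 -31.7 r 25.6 z 93.3 uv [316.25 328.75]
96 n 678 c 591.2 289.3 r 21.2 z 95.8 uv [713.75 372.5 ]
t 21.5 pos [469.8  40.7 253.4] world mm [  -3.5   -4.2 -191.4] travel [ 0.0152 -0.0172  0.7655] z tilt [ 0.001  0.001 -1.   ] yaw 180.0 j [ 0.43  0.1  -0.32  0.   -1.15 -2.  ] w 85.5
```

>>> {"method": "servo_tool", "body": {
  "motion": [
    {"travel": [0.0152, -0.0172, 0.1], "rot": [0, 0, 0], "hand": 1},
    {"travel": [0, 0, 0.15], "rot": [0, 0, 0], "hand": 1},
    {"travel": [0, 0, 0.15], "rot": [0, 0, 0], "hand": 1},
    {"travel": [0, 0, 0.13], "rot": [0, 0, 0], "hand": 1},
    {"travel": [0, 0, 0], "rot": [0, 0, 0], "hand": 1},
    {"travel": [0, 0, 0], "rot": [0, 0, 0], "hand": 1}
  ]
}}

```text
clock: 22.0
position: [465.5, 36.5, 119.4]
ee_rot: [-0.0, 1.0, -0.001, -0.002]
contact_force: [0.8, -0.9, 1.0]
gripper_width: 85.5
grasp_force: 0.0
```

>>> {"method": "servo_tool", "body": {
  "motion": [
    {"travel": [0, 0, 0.1], "rot": [0, 0, 0], "hand": 1},
    {"travel": [0, 0, 0.1], "rot": [0, 0, 0], "hand": 1},
    {"travel": [0, 0, 0.035], "rot": [0, 0, 0], "hand": 1},
    {"travel": [0, 0, 0], "rot": [0, 0, 0], "hand": 1},
    {"travel": [0, 0, 0], "rot": [0, 0, 0], "hand": 0.5},
    {"travel": [0, 0, 0], "rot": [0, 0, 0], "hand": 0.5},
    {"travel": [0, 0, 0], "rot": [0, 0, 0], "hand": 0.5},
    {"travel": [0, 0, 0], "rot": [0, 0, 0], "hand": 0.5}
  ]
}}

```text
clock: 22.67
position: [467.3, 36.6, 64.2]
ee_rot: [-0.0, 1.0, 0.001, 0.002]
contact_force: [-1.3, 0.3, 6.1]
gripper_width: 65.3
grasp_force: 66.4
```

>>> {"method": "servo_tool", "body": {
  "motion": [
    {"travel": [0, 0, -0.1], "rot": [0, 0, 0], "hand": 0.5},
    {"travel": [0, 0, -0.15], "rot": [0, 0, 0], "hand": 0.5},
    {"travel": [0, 0, -0.15], "rot": [0, 0, 0], "hand": 0.5},
    {"travel": [0, 0, -0.15], "rot": [0, 0, 0], "hand": 0.5},
    {"travel": [0, 0, -0.15], "rot": [0, 0, 0], "hand": 0.5}
  ]
}}

```text
clock: 23.08
position: [464.7, 35.8, 239.4]
ee_rot: [0.001, 1.0, 0.001, 0.001]
contact_force: [1.7, 0.6, -2.9]
gripper_width: 65.3
grasp_force: 69.2
```

>>> {"method": "servo_tool", "body": {
  "motion": [
    {"travel": [-0.041, 0.159, 0], "rot": [0, 0, 0], "hand": 0.5},
    {"travel": [-0.041, 0.159, 0], "rot": [0, 0, 0], "hand": 0.5},
    {"travel": [-0.041, 0.159, 0], "rot": [0, 0, 0], "hand": 0.5},
    {"travel": [-0.041, 0.159, 0], "rot": [0, 0, 0], "hand": 0.5},
    {"travel": [-0.041, 0.159, 0], "rot": [0, 0, 0], "hand": 0.5},
    {"travel": [-0.041, 0.159, 0], "rot": [0, 0, 0], "hand": 0.5},
    {"travel": [-0.041, 0.159, 0], "rot": [0, 0, 0], "hand": 0.5},
    {"travel": [-0.041, 0.159, 0], "rot": [0, 0, 0], "hand": 0.5},
    {"travel": [-0.041, 0.159, 0], "rot": [0, 0, 0], "hand": 0.5},
    {"travel": [0, 0, 0], "rot": [0, 0, 0], "hand": 0.5}
  ]
}}

```text
clock: 23.92
position: [558.7, 400.4, 234.6]
ee_rot: [-0.002, 1.0, 0.001, 0.0]
contact_force: [-0.1, -0.4, -3.2]
gripper_width: 65.1
grasp_force: 69.3
```

>>> {"method": "servo_tool", "body": {
  "motion": [
    {"travel": [0, 0, 0.1], "rot": [0, 0, 0], "hand": 0.5},
    {"travel": [0, 0, 0.12], "rot": [0, 0, 0], "hand": 0.5},
    {"travel": [0, 0, 0.12], "rot": [0, 0, 0], "hand": 0.5},
    {"travel": [0, 0, 0], "rot": [0, 0, 0], "hand": 0.5},
    {"travel": [0, 0, 0], "rot": [0, 0, 0], "hand": 0.5}
  ]
}}

```text
clock: 24.33
position: [557.3, 392.6, 150.4]
ee_rot: [0.0, 1.0, -0.002, -0.001]
contact_force: [0.7, -0.2, -1.7]
gripper_width: 65.1
grasp_force: 69.4
```

```bash
python3 -c "
from h import *
to(558.7,394.5,70)"
```

```text
t 24.33 pos [557.3 392.6 150.4] world mm [  1.4   1.9 -80.4] travel [-0.0066  0.0088  0.3217] z tilt [-0.003 -0.003 -1.   ] yaw 179.9 j [ 0.85  0.54  0.06  0.   -1.09 -2.42] w 65.1
```

>>> {"method": "servo_tool", "body": {
  "motion": [
    {"travel": [-0.0056, 0.0068, 0.1], "rot": [0, 0, 0], "hand": 0.5},
    {"travel": [0, 0, 0.1], "rot": [0, 0, 0], "hand": 0.5},
    {"travel": [0, 0, 0.09], "rot": [0, 0, 0], "hand": 0.5},
    {"travel": [0, 0, 0.035], "rot": [0, 0, 0], "hand": 0.5},
    {"travel": [0, 0, 0], "rot": [0, 0, 0], "hand": 0.5},
    {"travel": [0, 0, 0], "rot": [0, 0, 0], "hand": 0.5},
    {"travel": [0, 0, 0], "rot": [0, 0, 0], "hand": 0.5}
  ]
}}

```text
clock: 24.92
position: [560.7, 396.4, 73.0]
ee_rot: [0.0, 1.0, 0.002, 0.002]
contact_force: [-0.5, -0.5, -3.9]
gripper_width: 64.8
grasp_force: 69.4
```

>>> {"method": "servo_tool", "body": {
  "motion": [
    {"travel": [0, 0, 0], "rot": [0, 0, 0], "hand": 1},
    {"travel": [0, 0, 0], "rot": [0, 0, 0], "hand": 1},
    {"travel": [0, 0, 0], "rot": [0, 0, 0], "hand": 1},
    {"travel": [0, 0, -0.1], "rot": [0, 0, 0], "hand": 1},
    {"travel": [0, 0, -0.16], "rot": [0, 0, 0], "hand": 1},
    {"travel": [0, 0, -0.16], "rot": [0, 0, 0], "hand": 1},
    {"travel": [0, 0, -0.16], "rot": [0, 0, 0], "hand": 1},
    {"travel": [0, 0, -0.16], "rot": [0, 0, 0], "hand": 1}
  ]
}}

```text
clock: 25.58
position: [559.4, 395.1, 258.3]
ee_rot: [0.0, 1.0, 0.0, 0.001]
contact_force: [1.8, 1.4, -0.3]
gripper_width: 85.3
grasp_force: 0.0
```

>>> {"method": "servo_tool", "body": {
  "motion": [
    {"travel": [0, -0.155, 0], "rot": [0, 0, 0], "hand": 1},
    {"travel": [0, -0.155, 0], "rot": [0, 0, 0], "hand": 1},
    {"travel": [0, -0.155, 0], "rot": [0, 0, 0], "hand": 1},
    {"travel": [0, -0.155, 0], "rot": [0, 0, 0], "hand": 1},
    {"travel": [0, -0.155, 0], "rot": [0, 0, 0], "hand": 1},
    {"travel": [0, -0.155, 0], "rot": [0, 0, 0], "hand": 1},
    {"travel": [0, -0.155, 0], "rot": [0, 0, 0], "hand": 1},
    {"travel": [0, -0.155, 0], "rot": [0, 0, 0], "hand": 1},
    {"travel": [0, -0.155, 0], "rot": [0, 0, 0], "hand": 1},
    {"travel": [0, -0.155, 0], "rot": [0, 0, 0], "hand": 1}
  ]
}}

```text
clock: 26.42
position: [558.9, 6.0, 256.5]
ee_rot: [0.0, 1.0, 0.0, 0.001]
contact_force: [0.6, -0.3, 0.5]
gripper_width: 85.0
grasp_force: 0.0
```

>>> {"method": "servo_tool", "body": {
  "motion": [
    {"travel": [0, -0.155, 0], "rot": [0, 0, 0], "hand": 1},
    {"travel": [0, 0, 0], "rot": [0, 0, 0], "hand": 1},
    {"travel": [0, 0, 0], "rot": [0, 0, 0], "hand": 1},
    {"travel": [0, 0, 0], "rot": [0, 0, 0], "hand": 1}
  ]
}}

```text
clock: 26.75
position: [559.2, -31.0, 255.9]
ee_rot: [0.001, 1.0, 0.0, 0.001]
contact_force: [0.0, 0.0, -0.3]
gripper_width: 85.2
grasp_force: 0.0
```

```bash
python3 cups.py w10.png; python3 -c "
from h import *
to(563.3,-32.6,92)"
```

```text
124 n 864 c 563.6 -32.9 r 20.8 z 124.5 uv [402.5 245. ]
124 n 234 c 724.6 -113.5 r 16.6 z 123.8 uv [300.  442.5]
90 n 386 c 539.4 185.6 r 26.1 z 90.2 uv [680.   196.25]
90 n 433 c 541.6 194.7 r 21.9 z 90.1 uv [730.  207.5]
90 n 592 c 563.4 -33.0 r 26.6 z 90.6 uv [402.5  216.25]
90 n 110 c 565.9 -33.3 r 15.7 z 89.9 uv [401.25 250.  ]
90 n 821 c 669.0 51.8 r 33.0 z 90.2 uv [496.25 358.75]
90 n 182 c 725.6 -113.0 r 17.4 z 90.2 uv [310. 415.]
96 n 1329 c 540.5 191.3 r 27.6 z 96.2 uv [712.5 202.5]
96 n 213 c 562.9 -33.1 r 26.0 z 91.7 uv [401.25 216.25]
96 n 110 c 567.1 -33.3 r 15.4 z 96.1 uv [401.25 252.5 ]
96 n 43 c 642.1 53.5 r 16.4 z 91.4 uv [511.25 328.75]
96 n 78 c 665.0 31.5 r 24.3 z 91.3 uv [475.   353.75]
96 n 184 c 725.8 -113.4 r 17.6 z 96.2 uv [308.75 418.75]
t 26.8 pos [559.2 -30.4 255.7] world mm [   4.1   -2.2 -163.7] travel [-0.0157 -0.0091  0.655 ] z tilt [ 0.001  0.    -1.   ] yaw 180.0 j [ 0.24  0.26 -0.12 -0.   -1.2  -1.81] w 85.5
```

>>> {"method": "servo_tool", "body": {
  "motion": [
    {"travel": [-0.016, -0.01, 0.1], "rot": [0, 0, 0], "hand": 1},
    {"travel": [0, 0, 0.15], "rot": [0, 0, 0], "hand": 1},
    {"travel": [0, 0, 0.15], "rot": [0, 0, 0], "hand": 1},
    {"travel": [0, 0, 0.1], "rot": [0, 0, 0], "hand": 1},
    {"travel": [0, 0, 0], "rot": [0, 0, 0], "hand": 1},
    {"travel": [0, 0, 0], "rot": [0, 0, 0], "hand": 1}
  ]
}}

```text
clock: 27.3
position: [563.0, -32.3, 129.8]
ee_rot: [-0.001, 1.0, -0.001, -0.001]
contact_force: [1.2, 0.8, 0.8]
gripper_width: 85.4
grasp_force: 0.0
```

```bash
python3 -c "
from h import *
to(563.6,-32.9,92)"
```

```text
t 27.3 pos [563.  -32.3 129.8] world mm [  0.6  -0.6 -37.8] travel [-0.0027 -0.002   0.1513] z tilt [-0.002 -0.001 -1.   ] yaw -179.9 j [ 0.23  0.38 -0.28  0.   -0.91 -1.8 ] w 85.4
```

>>> {"method": "servo_tool", "body": {
  "motion": [
    {"travel": [-0.002, -0.002, 0.08], "rot": [0, 0, 0], "hand": 1},
    {"travel": [0, 0, 0.072], "rot": [0, 0, 0], "hand": 1},
    {"travel": [0, 0, 0], "rot": [0, 0, 0], "hand": 1},
    {"travel": [0, 0, 0], "rot": [0, 0, 0], "hand": 1},
    {"travel": [0, 0, 0], "rot": [0, 0, 0], "hand": 0.3},
    {"travel": [0, 0, 0], "rot": [0, 0, 0], "hand": 0.3},
    {"travel": [0, 0, 0], "rot": [0, 0, 0], "hand": 0.3},
    {"travel": [0, 0, 0], "rot": [0, 0, 0], "hand": 0.3},
    {"travel": [0, 0, 0], "rot": [0, 0, 0], "hand": 0.3}
  ]
}}

```text
clock: 28.05
position: [564.5, -33.7, 94.0]
ee_rot: [0.0, 1.0, 0.0, 0.001]
contact_force: [-0.8, 1.1, 6.2]
gripper_width: 41.5
grasp_force: 60.4
```

>>> {"method": "servo_tool", "body": {
  "motion": [
    {"travel": [0, 0, -0.02], "rot": [0, 0, 0], "hand": 0.3},
    {"travel": [0, 0, -0.04], "rot": [0, 0, 0], "hand": 0.3},
    {"travel": [0, 0, -0.04], "rot": [0, 0, 0], "hand": 0.3},
    {"travel": [0, 0, -0.04], "rot": [0, 0, 0], "hand": 0.3},
    {"travel": [0, 0, -0.04], "rot": [0, 0, 0], "hand": 0.3},
    {"travel": [0, 0, -0.04], "rot": [0, 0, 0], "hand": 0.3},
    {"travel": [0, 0, -0.04], "rot": [0, 0, 0], "hand": 0.3},
    {"travel": [0, 0, -0.1], "rot": [0, 0, 0], "hand": 0.3},
    {"travel": [0, 0, -0.15], "rot": [0, 0, 0], "hand": 0.3},
    {"travel": [0, 0, -0.12], "rot": [0, 0, 0], "hand": 0.3}
  ]
}}

```text
clock: 28.88
position: [563.5, -34.2, 252.4]
ee_rot: [0.0, 1.0, -0.0, 0.0]
contact_force: [0.9, 0.1, -1.1]
gripper_width: 41.7
grasp_force: 61.0
```

```bash
python3 cups.py w11.png; python3 -c "
from h import *
to(479,292.5,250);s=sensors.read_state(); print(s['contact_force'],s['grasp_force'])"
```

```text
90 n 410 c 539.3 186.1 r 26.2 z 90.2 uv [690.   191.25]
90 n 468 c 542.3 194.1 r 23.4 z 90.3 uv [740.  202.5]
90 n 614 c 562.7 -32.9 r 26.6 z 90.5 uv [407.5 215. ]
90 n 392 c 660.9 61.1 r 30.1 z 90.4 uv [535. 340.]
96 n 1377 c 540.8 190.9 r 27.5 z 96.1 uv [722.5  198.75]
96 n 67 c 543.0 -30.1 r 15.0 z 91.4 uv [411.25 200.  ]
96 n 74 c 558.8 -52.1 r 17.2 z 91.4 uv [377.5 222.5]
t 28.93 pos [567.  -34.3 259.8] world mm [-88.  326.8  -9.8] travel [0.3518 1.3075 0.0332] z tilt [ 0.014 -0.001 -1.   ] yaw -180.0 j [ 0.23  0.26 -0.1   0.   -1.19 -1.8 ] w 41.4
[ 2.3163906  -0.95707388  4.81204613] 61.0571401566267
```

>>> {"method": "servo_tool", "body": {
  "motion": [
    {"travel": [0.039, 0.1453, 0], "rot": [0, 0, 0], "hand": 0.3},
    {"travel": [0.039, 0.1453, 0], "rot": [0, 0, 0], "hand": 0.3},
    {"travel": [0.039, 0.1453, 0], "rot": [0, 0, 0], "hand": 0.3},
    {"travel": [0.039, 0.1453, 0], "rot": [0, 0, 0], "hand": 0.3},
    {"travel": [0.039, 0.1453, 0], "rot": [0, 0, 0], "hand": 0.3},
    {"travel": [0.039, 0.1453, 0], "rot": [0, 0, 0], "hand": 0.3},
    {"travel": [0.039, 0.1453, 0], "rot": [0, 0, 0], "hand": 0.3},
    {"travel": [0.039, 0.1453, 0], "rot": [0, 0, 0], "hand": 0.3},
    {"travel": [0.039, 0.1453, 0], "rot": [0, 0, 0], "hand": 0.3},
    {"travel": [0, 0, 0], "rot": [0, 0, 0], "hand": 0.3}
  ]
}}

```text
clock: 29.77
position: [474.8, 298.4, 250.0]
ee_rot: [-0.002, 1.0, 0.001, 0.0]
contact_force: [1.1, -0.5, -1.9]
gripper_width: 41.6
grasp_force: 61.4
```

>>> {"method": "servo_tool", "body": {
  "motion": [
    {"travel": [0, 0, 0.12], "rot": [0, 0, 0], "hand": 0.3},
    {"travel": [0, 0, 0.15], "rot": [0, 0, 0], "hand": 0.3},
    {"travel": [0, 0, 0.12], "rot": [0, 0, 0], "hand": 0.3},
    {"travel": [0, 0, 0], "rot": [0, 0, 0], "hand": 0.3},
    {"travel": [0, 0, 0], "rot": [0, 0, 0], "hand": 0.3},
    {"travel": [0, 0, 0], "rot": [0, 0, 0], "hand": 0.3}
  ]
}}

```text
clock: 30.27
position: [477.4, 293.9, 154.5]
ee_rot: [0.0, 1.0, 0.001, 0.002]
contact_force: [0.7, 0.0, -0.9]
gripper_width: 41.2
grasp_force: 61.5
```

```bash
python3 -c "
from h import *
to(480,292.5,65)"
```

```text
t 30.27 pos [477.4 293.9 154.5] world mm [  2.6  -1.4 -89.5] travel [-0.0092 -0.0063  0.358 ] z tilt [ 0.003  0.002 -1.   ] yaw 180.0 j [ 0.84  0.34 -0.26  0.   -0.96 -2.41] w 41.2
```

>>> {"method": "servo_tool", "body": {
  "motion": [
    {"travel": [-0.009, -0.005, 0.1], "rot": [0, 0, 0], "hand": 0.3},
    {"travel": [0, 0, 0.1], "rot": [0, 0, 0], "hand": 0.3},
    {"travel": [0, 0, 0.1], "rot": [0, 0, 0], "hand": 0.3},
    {"travel": [0, 0, 0.06], "rot": [0, 0, 0], "hand": 0.3},
    {"travel": [0, 0, 0], "rot": [0, 0, 0], "hand": 0.3},
    {"travel": [0, 0, 0], "rot": [0, 0, 0], "hand": 0.3},
    {"travel": [0, 0, 0], "rot": [0, 0, 0], "hand": 0.3}
  ]
}}

```text
clock: 30.85
position: [479.7, 293.0, 64.5]
ee_rot: [0.0, 1.0, 0.002, 0.002]
contact_force: [0.1, 0.0, -1.6]
gripper_width: 41.3
grasp_force: 64.4
```

>>> {"method": "servo_tool", "body": {
  "motion": [
    {"travel": [0, 0, 0], "rot": [0, 0, 0], "hand": 1},
    {"travel": [0, 0, 0], "rot": [0, 0, 0], "hand": 1},
    {"travel": [0, 0, 0], "rot": [0, 0, 0], "hand": 1},
    {"travel": [0, 0, -0.1], "rot": [0, 0, 0], "hand": 1},
    {"travel": [0, 0, -0.16], "rot": [0, 0, 0], "hand": 1},
    {"travel": [0, 0, -0.16], "rot": [0, 0, 0], "hand": 1},
    {"travel": [0, 0, -0.16], "rot": [0, 0, 0], "hand": 1},
    {"travel": [0, 0, -0.16], "rot": [0, 0, 0], "hand": 1}
  ]
}}

```text
clock: 31.52
position: [478.1, 291.5, 249.7]
ee_rot: [0.0, 1.0, 0.0, 0.0]
contact_force: [0.7, 0.5, 0.2]
gripper_width: 85.5
grasp_force: 0.0
```

>>> {"method": "servo_tool", "body": {
  "motion": [
    {"travel": [-0.037, -0.145, 0], "rot": [0, 0, 0], "hand": 1},
    {"travel": [-0.037, -0.145, 0], "rot": [0, 0, 0], "hand": 1},
    {"travel": [-0.037, -0.145, 0], "rot": [0, 0, 0], "hand": 1},
    {"travel": [-0.037, -0.145, 0], "rot": [0, 0, 0], "hand": 1},
    {"travel": [-0.037, -0.145, 0], "rot": [0, 0, 0], "hand": 1},
    {"travel": [-0.037, -0.145, 0], "rot": [0, 0, 0], "hand": 1},
    {"travel": [-0.037, -0.145, 0], "rot": [0, 0, 0], "hand": 1},
    {"travel": [-0.037, -0.145, 0], "rot": [0, 0, 0], "hand": 1},
    {"travel": [-0.037, -0.145, 0], "rot": [0, 0, 0], "hand": 1},
    {"travel": [0, 0, 0], "rot": [0, 0, 0], "hand": 1}
  ]
}}

```text
clock: 32.35
position: [562.0, -39.6, 247.3]
ee_rot: [0.004, 1.0, -0.001, 0.0]
contact_force: [0.3, 1.3, -0.1]
gripper_width: 85.2
grasp_force: 0.0
```

>>> {"method": "servo_tool", "body": {
  "motion": [
    {"travel": [0, 0, 0.1], "rot": [0, 0, 0], "hand": 1},
    {"travel": [0, 0, 0.1], "rot": [0, 0, 0], "hand": 1},
    {"travel": [0, 0, 0], "rot": [0, 0, 0], "hand": 1},
    {"travel": [0, 0, 0], "rot": [0, 0, 0], "hand": 1}
  ]
}}

```text
clock: 32.68
position: [560.7, -34.7, 196.7]
ee_rot: [0.0, 1.0, -0.001, -0.001]
contact_force: [0.8, -0.0, -0.3]
gripper_width: 85.7
grasp_force: 0.0
```

```bash
python3 cups.py w12.png; python3 -c "
from h import *
to(563.2,-32.9,62)"
```

```text
90 n 742 c 539.9 187.3 r 26.5 z 90.3 uv [750. 210.]
90 n 1369 c 563.1 -33.1 r 26.9 z 90.5 uv [407.5 252.5]
90 n 844 c 669.2 50.5 r 32.9 z 90.2 uv [507.5 405. ]
96 n 1190 c 540.7 190.1 r 26.9 z 96.1 uv [763.75 220.  ]
96 n 255 c 563.1 -33.3 r 26.3 z 91.4 uv [391.25 255.  ]
96 n 94 c 556.6 -16.0 r 17.8 z 91.3 uv [440.   238.75]
96 n 105 c 660.7 35.4 r 24.8 z 91.4 uv [498.75 392.5 ]
t 32.73 pos [561.8 -34.4 198.2] world mm [   1.4    1.5 -136.2] travel [-0.005   0.0065  0.5449] z tilt [ 0.001 -0.001 -1.   ] yaw 180.0 j [ 0.23  0.31 -0.2   0.   -1.07 -1.8 ] w 85.0
```

>>> {"method": "servo_tool", "body": {
  "motion": [
    {"travel": [-0.005, 0.0065, 0.14], "rot": [0, 0, 0], "hand": 1},
    {"travel": [0, 0, 0.14], "rot": [0, 0, 0], "hand": 1},
    {"travel": [0, 0, 0.14], "rot": [0, 0, 0], "hand": 1},
    {"travel": [0, 0, 0.12], "rot": [0, 0, 0], "hand": 1},
    {"travel": [0, 0, 0], "rot": [0, 0, 0], "hand": 1},
    {"travel": [0, 0, 0], "rot": [0, 0, 0], "hand": 1},
    {"travel": [0, 0, 0], "rot": [0, 0, 0], "hand": 0.4},
    {"travel": [0, 0, 0], "rot": [0, 0, 0], "hand": 0.4},
    {"travel": [0, 0, 0], "rot": [0, 0, 0], "hand": 0.4},
    {"travel": [0, 0, 0], "rot": [0, 0, 0], "hand": 0.4}
  ]
}}

```text
clock: 33.57
position: [564.6, -32.6, 65.7]
ee_rot: [-0.0, 1.0, 0.0, 0.003]
contact_force: [-0.6, 0.6, 5.8]
gripper_width: 53.7
grasp_force: 62.1
```

>>> {"method": "servo_tool", "body": {
  "motion": [
    {"travel": [0, 0, 0], "rot": [0, 0, 0], "hand": 0.4},
    {"travel": [0, 0, 0], "rot": [0, 0, 0], "hand": 0.4}
  ]
}}

```text
clock: 33.73
position: [564.7, -32.6, 65.7]
ee_rot: [0.0, 1.0, 0.0, 0.003]
contact_force: [-1.2, 0.6, 5.8]
gripper_width: 53.9
grasp_force: 62.1
```

>>> {"method": "servo_tool", "body": {
  "motion": [
    {"travel": [0, 0, -0.1], "rot": [0, 0, 0], "hand": 0.4},
    {"travel": [0, 0, -0.15], "rot": [0, 0, 0], "hand": 0.4},
    {"travel": [0, 0, -0.15], "rot": [0, 0, 0], "hand": 0.4},
    {"travel": [0, 0, -0.15], "rot": [0, 0, 0], "hand": 0.4},
    {"travel": [0, 0, -0.12], "rot": [0, 0, 0], "hand": 0.4}
  ]
}}

```text
clock: 34.15
position: [562.9, -32.9, 234.4]
ee_rot: [0.0, 1.0, 0.0, 0.003]
contact_force: [1.3, 0.0, -3.0]
gripper_width: 53.6
grasp_force: 64.2
```

>>> {"method": "servo_tool", "body": {
  "motion": [
    {"travel": [0.077, 0.128, 0], "rot": [0, 0, 0], "hand": 0.4},
    {"travel": [0.077, 0.128, 0], "rot": [0, 0, 0], "hand": 0.4},
    {"travel": [0.077, 0.128, 0], "rot": [0, 0, 0], "hand": 0.4},
    {"travel": [0.077, 0.128, 0], "rot": [0, 0, 0], "hand": 0.4},
    {"travel": [0.077, 0.128, 0], "rot": [0, 0, 0], "hand": 0.4},
    {"travel": [0.077, 0.128, 0], "rot": [0, 0, 0], "hand": 0.4},
    {"travel": [0.077, 0.128, 0], "rot": [0, 0, 0], "hand": 0.4},
    {"travel": [0, 0, 0], "rot": [0, 0, 0], "hand": 0.4},
    {"travel": [0, 0, 0.12], "rot": [0, 0, 0], "hand": 0.4},
    {"travel": [0, 0, 0.12], "rot": [0, 0, 0], "hand": 0.4}
  ]
}}

```text
clock: 34.98
position: [428.7, 193.2, 172.1]
ee_rot: [-0.001, 1.0, 0.003, 0.003]
contact_force: [0.8, 0.4, -3.0]
gripper_width: 53.4
grasp_force: 64.4
```

>>> {"method": "servo_tool", "body": {
  "motion": [
    {"travel": [0, 0, 0.1], "rot": [0, 0, 0], "hand": 0.4},
    {"travel": [0, 0, 0], "rot": [0, 0, 0], "hand": 0.4},
    {"travel": [0, 0, 0], "rot": [0, 0, 0], "hand": 0.4}
  ]
}}

```text
clock: 35.23
position: [427.8, 190.7, 145.1]
ee_rot: [0.0, 1.0, -0.001, -0.0]
contact_force: [0.8, 0.8, -0.7]
gripper_width: 53.6
grasp_force: 64.5
```

```bash
python3 -c "
from h import *
to(428.5,190.7,71.5)"
```

```text
t 35.23 pos [427.8 190.7 145.1] world mm [  0.7  -0.  -73.6] travel [-3.100e-03  2.000e-04  2.943e-01] z tilt [-0.001 -0.001 -1.   ] yaw 180.0 j [ 0.77  0.21 -0.49  0.   -0.88 -2.34] w 53.6
```

>>> {"method": "servo_tool", "body": {
  "motion": [
    {"travel": [-0.003, 0, 0.1], "rot": [0, 0, 0], "hand": 0.4},
    {"travel": [0, 0, 0.1], "rot": [0, 0, 0], "hand": 0.4},
    {"travel": [0, 0, 0.06], "rot": [0, 0, 0], "hand": 0.4},
    {"travel": [0, 0, 0.035], "rot": [0, 0, 0], "hand": 0.4},
    {"travel": [0, 0, 0], "rot": [0, 0, 0], "hand": 0.4},
    {"travel": [0, 0, 0], "rot": [0, 0, 0], "hand": 0.4},
    {"travel": [0, 0, 0], "rot": [0, 0, 0], "hand": 0.4}
  ]
}}

```text
clock: 35.82
position: [430.0, 192.3, 72.7]
ee_rot: [0.0, 1.0, 0.001, 0.002]
contact_force: [0.5, 0.2, -3.0]
gripper_width: 53.3
grasp_force: 65.3
```

>>> {"method": "servo_tool", "body": {
  "motion": [
    {"travel": [0, 0, 0], "rot": [0, 0, 0], "hand": 1},
    {"travel": [0, 0, 0], "rot": [0, 0, 0], "hand": 1},
    {"travel": [0, 0, 0], "rot": [0, 0, 0], "hand": 1},
    {"travel": [0, 0, -0.1], "rot": [0, 0, 0], "hand": 1},
    {"travel": [0, 0, -0.16], "rot": [0, 0, 0], "hand": 1},
    {"travel": [0, 0, -0.16], "rot": [0, 0, 0], "hand": 1},
    {"travel": [0, 0, -0.16], "rot": [0, 0, 0], "hand": 1},
    {"travel": [0, 0, -0.16], "rot": [0, 0, 0], "hand": 1}
  ]
}}

```text
clock: 36.48
position: [428.5, 191.0, 258.7]
ee_rot: [0.0, 1.0, 0.0, 0.0]
contact_force: [0.8, 0.4, -0.9]
gripper_width: 85.4
grasp_force: 0.0
```

>>> {"method": "servo_tool", "body": {
  "motion": [
    {"travel": [-0.115, -0.093, 0], "rot": [0, 0, 0], "hand": 1},
    {"travel": [-0.115, -0.093, 0], "rot": [0, 0, 0], "hand": 1},
    {"travel": [-0.115, -0.093, 0], "rot": [0, 0, 0], "hand": 1},
    {"travel": [-0.115, -0.093, 0], "rot": [0, 0, 0], "hand": 1},
    {"travel": [-0.115, -0.093, 0], "rot": [0, 0, 0], "hand": 1},
    {"travel": [-0.115, -0.093, 0], "rot": [0, 0, 0], "hand": 1},
    {"travel": [0, 0, 0], "rot": [0, 0, 0], "hand": 1},
    {"travel": [0, 0, 0], "rot": [0, 0, 0], "hand": 1},
    {"travel": [0, 0, 0], "rot": [0, 0, 0], "hand": 1}
  ]
}}

```text
clock: 37.23
position: [600.8, 51.5, 255.9]
ee_rot: [0.001, 1.0, 0.0, -0.0]
contact_force: [-0.1, 0.6, 0.7]
gripper_width: 85.3
grasp_force: 0.0
```

```bash
python3 cups.py w13.png; python3 -c "
from h import *
to(669,51,62)"
```

```text
90 n 450 c 478.4 291.1 r 20.9 z 90.2 uv [740.    53.75]
90 n 443 c 478.6 294.7 r 16.8 z 90.1 uv [785.    43.75]
90 n 237 c 540.0 182.0 r 25.1 z 90.2 uv [571.25 143.75]
90 n 336 c 540.8 194.1 r 22.1 z 90.3 uv [626.25 146.25]
90 n 331 c 591.2 288.6 r 20.6 z 90.3 uv [707.5  211.25]
90 n 324 c 593.2 292.0 r 16.5 z 90.2 uv [743.75 220.  ]
90 n 1076 c 669.1 52.0 r 32.8 z 90.4 uv [406.25 312.5 ]
96 n 245 c 450.1 190.9 r 15.4 z 96.2 uv [621.25   3.75]
96 n 1273 c 478.3 292.0 r 21.7 z 96.0 uv [768.75  47.5 ]
96 n 1296 c 540.8 191.4 r 27.0 z 96.4 uv [606.25 143.75]
96 n 989 c 591.6 290.0 r 21.7 z 96.1 uv [731.25 216.25]
96 n 175 c 669.1 51.1 r 32.4 z 91.3 uv [387.5 317.5]
t 37.28 pos [600.6  52.  256.3] world mm [  68.4   -1.  -194.3] travel [-0.2738 -0.0039  0.777 ] z tilt [-0.  0. -1.] yaw 180.0 j [ 0.35  0.33 -0.01 -0.   -1.23 -1.93] w 85.4
```

View pics/w13.png

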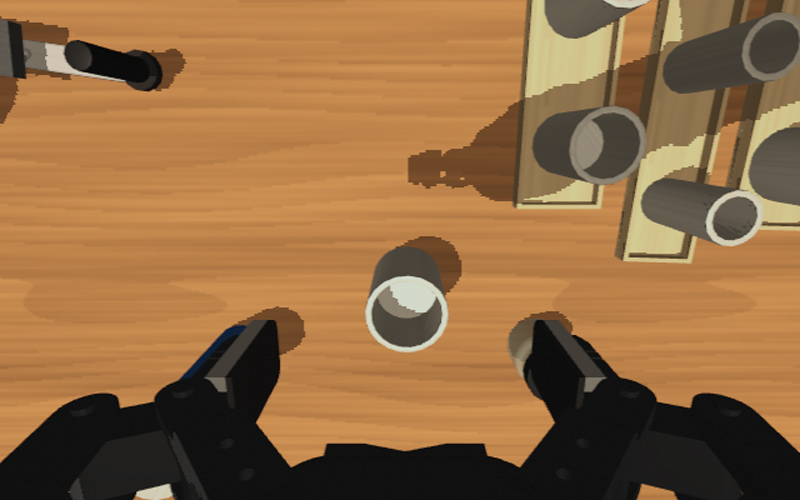

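L2 is unmoved at px (406,312), world (669,52). The spray can and jar are clear of the fingers.

>>> {"method": "servo_tool", "body": {
  "motion": [
    {"travel": [-0.137, 0, 0], "rot": [0, 0, 0], "hand": 1},
    {"travel": [-0.137, 0, 0], "rot": [0, 0, 0], "hand": 1},
    {"travel": [0, 0, 0.15], "rot": [0, 0, 0], "hand": 1},
    {"travel": [0, 0, 0.15], "rot": [0, 0, 0], "hand": 1},
    {"travel": [0, 0, 0.15], "rot": [0, 0, 0], "hand": 1},
    {"travel": [0, 0, 0], "rot": [0, 0, 0], "hand": 1},
    {"travel": [0, 0, 0], "rot": [0, 0, 0], "hand": 1},
    {"travel": [0, 0, 0], "rot": [0, 0, 0], "hand": 1}
  ]
}}

```text
clock: 37.95
position: [670.9, 52.4, 146.7]
ee_rot: [-0.001, 1.0, -0.0, 0.002]
contact_force: [-0.0, -0.2, 1.4]
gripper_width: 85.6
grasp_force: 0.0
```

```bash
python3 cups.py | grep ' 6[0-9][0-9]\.'; python3 -c "
from h import *
to(669.1,52,64)"
```

```text
90 n 2647 c 669.3 52.4 r 32.9 z 90.5 uv [405.   271.25]
96 n 479 c 668.6 52.6 r 32.4 z 91.3 uv [411.25 251.25]
96 n 163 c 688.0 46.7 r 23.8 z 91.3 uv [387.5  318.75]
t 38.0 pos [671.4  52.5 147.5] world mm [ -2.3  -0.5 -83.5] travel [ 0.0113 -0.0021  0.3341] z tilt [ 0.006  0.001 -1.   ] yaw -180.0 j [ 0.32  0.53  0.02  0.   -1.06 -1.89] w 85.8
```

>>> {"method": "servo_tool", "body": {
  "motion": [
    {"travel": [0.007, 0, 0.12], "rot": [0, 0, 0], "hand": 1},
    {"travel": [0, 0, 0.12], "rot": [0, 0, 0], "hand": 1},
    {"travel": [0, 0, 0.09], "rot": [0, 0, 0], "hand": 1},
    {"travel": [0, 0, 0], "rot": [0, 0, 0], "hand": 1},
    {"travel": [0, 0, 0], "rot": [0, 0, 0], "hand": 1},
    {"travel": [0, 0, 0], "rot": [0, 0, 0], "hand": 0.5},
    {"travel": [0, 0, 0], "rot": [0, 0, 0], "hand": 0.5},
    {"travel": [0, 0, 0], "rot": [0, 0, 0], "hand": 0.5},
    {"travel": [0, 0, 0], "rot": [0, 0, 0], "hand": 0.5},
    {"travel": [0, 0, 0], "rot": [0, 0, 0], "hand": 0.5}
  ]
}}

```text
clock: 38.83
position: [670.6, 52.4, 65.2]
ee_rot: [-0.0, 1.0, 0.001, 0.004]
contact_force: [0.3, 0.3, 7.7]
gripper_width: 64.3
grasp_force: 67.7
```

>>> {"method": "servo_tool", "body": {
  "motion": [
    {"travel": [0, 0, -0.1], "rot": [0, 0, 0], "hand": 0.5},
    {"travel": [0, 0, -0.15], "rot": [0, 0, 0], "hand": 0.5},
    {"travel": [0, 0, -0.15], "rot": [0, 0, 0], "hand": 0.5},
    {"travel": [0, 0, -0.15], "rot": [0, 0, 0], "hand": 0.5},
    {"travel": [0, 0, -0.15], "rot": [0, 0, 0], "hand": 0.5},
    {"travel": [0, 0, 0], "rot": [0, 0, 0], "hand": 0.5}
  ]
}}

```text
clock: 39.33
position: [671.8, 51.6, 247.0]
ee_rot: [-0.0, 1.0, 0.001, 0.009]
contact_force: [2.0, 0.1, -0.0]
gripper_width: 64.6
grasp_force: 68.8
```

>>> {"method": "servo_tool", "body": {
  "motion": [
    {"travel": [0.089, 0.138, 0], "rot": [0, 0, 0], "hand": 0.5},
    {"travel": [0.089, 0.138, 0], "rot": [0, 0, 0], "hand": 0.5},
    {"travel": [0.089, 0.138, 0], "rot": [0, 0, 0], "hand": 0.5},
    {"travel": [0.089, 0.138, 0], "rot": [0, 0, 0], "hand": 0.5},
    {"travel": [0.089, 0.138, 0], "rot": [0, 0, 0], "hand": 0.5},
    {"travel": [0.089, 0.138, 0], "rot": [0, 0, 0], "hand": 0.5},
    {"travel": [0.089, 0.138, 0], "rot": [0, 0, 0], "hand": 0.5},
    {"travel": [0.089, 0.138, 0], "rot": [0, 0, 0], "hand": 0.5},
    {"travel": [0.089, 0.138, 0], "rot": [0, 0, 0], "hand": 0.5},
    {"travel": [0.089, 0.138, 0], "rot": [0, 0, 0], "hand": 0.5}
  ]
}}

```text
clock: 40.17
position: [443.8, 397.8, 236.1]
ee_rot: [0.001, 1.0, 0.0, -0.0]
contact_force: [0.8, -0.1, -3.4]
gripper_width: 64.5
grasp_force: 68.8
```

>>> {"method": "servo_tool", "body": {
  "motion": [
    {"travel": [0, 0, 0], "rot": [0, 0, 0], "hand": 0.5},
    {"travel": [0, 0, 0.12], "rot": [0, 0, 0], "hand": 0.5},
    {"travel": [0, 0, 0.12], "rot": [0, 0, 0], "hand": 0.5},
    {"travel": [0, 0, 0.12], "rot": [0, 0, 0], "hand": 0.5},
    {"travel": [0, 0, 0], "rot": [0, 0, 0], "hand": 0.5},
    {"travel": [0, 0, 0], "rot": [0, 0, 0], "hand": 0.5},
    {"travel": [0, 0, 0], "rot": [0, 0, 0], "hand": 0.5}
  ]
}}

```text
clock: 40.75
position: [446.8, 397.6, 148.0]
ee_rot: [0.0, 1.0, 0.001, 0.001]
contact_force: [-0.5, 1.0, -2.1]
gripper_width: 64.6
grasp_force: 69.2
```

```bash
python3 -c "
from h import *
to(448.7,397.5,71.5)"
```

```text
t 40.75 pos [446.8 397.6 148. ] world mm [  1.9  -0.1 -76.5] travel [-0.007 -0.001  0.306] z tilt [ 0.003  0.002 -1.   ] yaw 180.0 j [ 1.    0.41 -0.18  0.   -0.98 -2.57] w 64.6
```

Place, release, rise, and back off towards the robot's right for a final look.

>>> {"method": "servo_tool", "body": {
  "motion": [
    {"travel": [-0.006, -0.001, 0.1], "rot": [0, 0, 0], "hand": 0.5},
    {"travel": [0, 0, 0.1], "rot": [0, 0, 0], "hand": 0.5},
    {"travel": [0, 0, 0.07], "rot": [0, 0, 0], "hand": 0.5},
    {"travel": [0, 0, 0.036], "rot": [0, 0, 0], "hand": 0.5},
    {"travel": [0, 0, 0], "rot": [0, 0, 0], "hand": 0.5},
    {"travel": [0, 0, 0], "rot": [0, 0, 0], "hand": 0.5},
    {"travel": [0, 0, 0], "rot": [0, 0, 0], "hand": 0.5}
  ]
}}

```text
clock: 41.33
position: [448.2, 397.7, 71.6]
ee_rot: [0.0, 1.0, 0.002, 0.001]
contact_force: [-0.5, 0.4, -2.9]
gripper_width: 64.7
grasp_force: 69.2
```

>>> {"method": "servo_tool", "body": {
  "motion": [
    {"travel": [0, 0, 0], "rot": [0, 0, 0], "hand": 1},
    {"travel": [0, 0, 0], "rot": [0, 0, 0], "hand": 1},
    {"travel": [0, 0, 0], "rot": [0, 0, 0], "hand": 1},
    {"travel": [0, 0, -0.1], "rot": [0, 0, 0], "hand": 1},
    {"travel": [0, 0, -0.16], "rot": [0, 0, 0], "hand": 1},
    {"travel": [0, 0, -0.16], "rot": [0, 0, 0], "hand": 1},
    {"travel": [0, 0, -0.16], "rot": [0, 0, 0], "hand": 1},
    {"travel": [0, 0, -0.16], "rot": [0, 0, 0], "hand": 1},
    {"travel": [0, 0, -0.16], "rot": [0, 0, 0], "hand": 1}
  ]
}}

```text
clock: 42.08
position: [447.1, 396.1, 297.5]
ee_rot: [0.0, 1.0, 0.001, 0.001]
contact_force: [0.7, 1.7, -0.3]
gripper_width: 85.6
grasp_force: 0.0
```

>>> {"method": "servo_tool", "body": {
  "motion": [
    {"travel": [0.03, -0.15, 0], "rot": [0, 0, 0], "hand": 1},
    {"travel": [0.03, -0.15, 0], "rot": [0, 0, 0], "hand": 1},
    {"travel": [0.03, -0.15, 0], "rot": [0, 0, 0], "hand": 1},
    {"travel": [0, 0, 0], "rot": [0, 0, 0], "hand": 1},
    {"travel": [0, 0, 0], "rot": [0, 0, 0], "hand": 1},
    {"travel": [0, 0, 0], "rot": [0, 0, 0], "hand": 1}
  ]
}}

```text
clock: 42.58
position: [424.9, 284.1, 295.4]
ee_rot: [0.001, 1.0, 0.001, 0.001]
contact_force: [-0.3, -0.6, 0.2]
gripper_width: 85.5
grasp_force: 0.0
```

```bash
python3 cups.py w14.png; cat > fin.py <<'E'
from h import *
im,d,P=grab("scene"); save(im,"scene_end.png"); P=np.nan_to_num(P); X,Y,Z=P[...,0],P[...,1],P[...,2]
m=(np.hypot(X-481,Y+355)<30)&(Z>110); print("knob top z",np.percentile(Z[m],95),m.sum())
E
python3 fin.py
```

```text
90 n 57 c 276.1 194.5 r 16.5 z 87.2 uv [281.25  17.5 ]
90 n 167 c 352.2 45.2 r 30.7 z 87.1 uv [123.75 127.5 ]
90 n 217 c 352.4 28.8 r 27.4 z 87.4 uv [ 62.5  126.25]
90 n 107 c 420.4 201.9 r 23.9 z 90.2 uv [315.   206.25]
90 n 170 c 430.2 189.2 r 22.0 z 90.2 uv [280.   233.75]
90 n 161 c 439.1 387.4 r 30.3 z 90.0 uv [513.75 223.75]
90 n 251 c 450.0 400.6 r 28.5 z 90.2 uv [556.25 257.5 ]
90 n 84 c 467.4 291.3 r 17.9 z 90.4 uv [412.5  258.75]
90 n 106 c 479.3 291.9 r 16.4 z 90.2 uv [413.75 291.25]
90 n 184 c 533.7 195.7 r 25.6 z 89.9 uv [312.5 325. ]
90 n 195 c 547.1 381.5 r 27.0 z 89.9 uv [507.5 340. ]
90 n 201 c 541.6 191.0 r 22.0 z 90.1 uv [296.25 358.75]
90 n 162 c 586.3 290.2 r 20.1 z 90.5 uv [411.25 377.5 ]
90 n 124 c 581.3 387.8 r 18.9 z 90.4 uv [517.5  386.25]
90 n 144 c 598.3 290.0 r 16.5 z 90.1 uv [411.25 403.75]
96 n 804 c 428.1 192.8 r 27.0 z 96.5 uv [293.75 222.5 ]
96 n 1013 c 447.1 397.3 r 33.1 z 96.4 uv [540.   243.75]
96 n 536 c 477.4 292.2 r 20.8 z 96.4 uv [415. 280.]
96 n 642 c 540.0 191.9 r 27.1 z 96.2 uv [306.25 345.  ]
96 n 501 c 559.0 393.9 r 33.1 z 96.2 uv [511.25 363.75]
96 n 498 c 590.7 290.2 r 21.0 z 96.3 uv [411.25 393.75]
knob top z 136.94396071576526 453
```

View pics/w14.png

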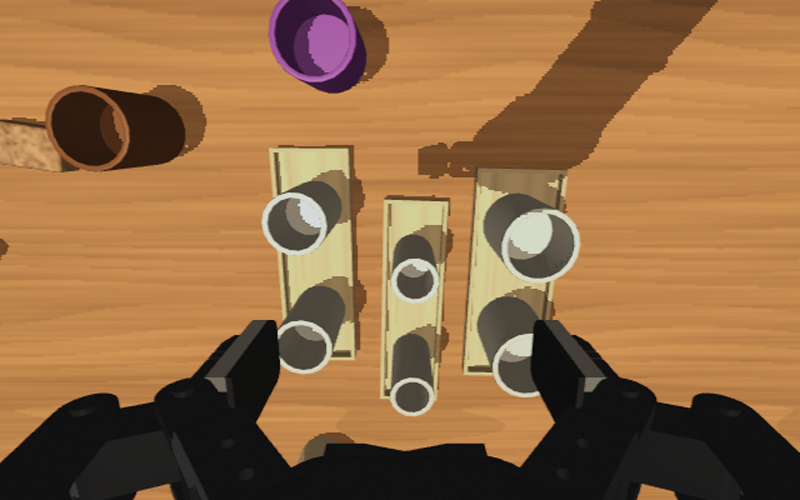

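View pics/scene_end.png

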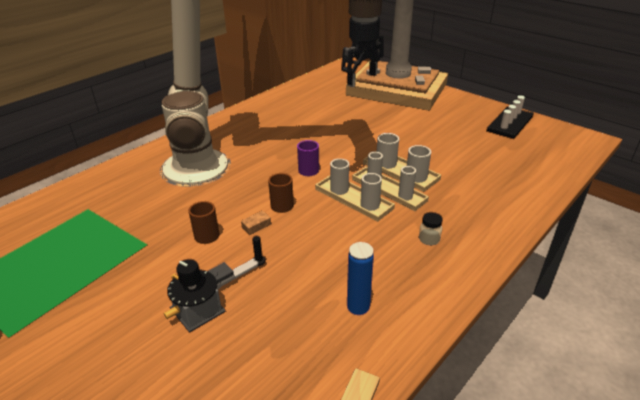

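All six rims stand at z=96, so they are on the tray floors. Final scene: foot out at (245,265), knob raised (top at 137 mm), bystanders in place. One last check of the pointer after release.

>>> {"method": "servo_tool", "body": {
  "motion": [
    {"travel": [0, -0.16, 0], "rot": [0, 0, 0], "hand": 1},
    {"travel": [0, -0.16, 0], "rot": [0, 0, 0], "hand": 1},
    {"travel": [0, -0.16, 0], "rot": [0, 0, 0], "hand": 1},
    {"travel": [0, -0.16, 0], "rot": [0, 0, 0], "hand": 1},
    {"travel": [0, -0.16, 0], "rot": [0, 0, 0], "hand": 1},
    {"travel": [0, -0.16, 0], "rot": [0, 0, 0], "hand": 1},
    {"travel": [0, -0.16, 0], "rot": [0, 0, 0], "hand": 1},
    {"travel": [0, -0.16, 0], "rot": [0, 0, 0], "hand": 1},
    {"travel": [0, -0.16, 0], "rot": [0, 0, 0], "hand": 1},
    {"travel": [0, -0.16, 0], "rot": [0, 0, 0], "hand": 1}
  ]
}}

```text
clock: 43.52
position: [424.8, -117.3, 294.7]
ee_rot: [-0.0, 1.0, -0.0, 0.0]
contact_force: [1.4, 0.1, 0.6]
gripper_width: 85.4
grasp_force: 0.0
```

>>> {"method": "servo_tool", "body": {
  "motion": [
    {"travel": [0, -0.16, 0], "rot": [0, 0, 0], "hand": 1},
    {"travel": [0, -0.16, 0], "rot": [0, 0, 0], "hand": 1},
    {"travel": [0, -0.16, 0], "rot": [0, 0, 0], "hand": 1},
    {"travel": [0, -0.16, 0], "rot": [0, 0, 0], "hand": 1},
    {"travel": [0, -0.16, 0], "rot": [0, 0, 0], "hand": 1},
    {"travel": [0, 0, 0], "rot": [0, 0, 0], "hand": 1},
    {"travel": [0, 0, 0], "rot": [0, 0, 0], "hand": 1},
    {"travel": [0, 0, 0], "rot": [0, 0, 0], "hand": 1}
  ]
}}

```text
clock: 44.18
position: [424.6, -315.9, 293.8]
ee_rot: [0.0, 1.0, 0.0, -0.001]
contact_force: [0.8, 0.6, -0.4]
gripper_width: 85.1
grasp_force: 0.0
```

```bash
sed -i 's/Z<90)/Z<106)/;s/>110)/>150)/' ang.py; python3 ang.py; python3 dial.py w15.png
```

```text
dial 481.5043029785156 -356.5513610839844 54.89529800415039
mark 99 az -2.973 -2.9711 r 36.3 54.9 z 80.7 uv 348.4469696969697 230.1010101010101
ptr 43 az -2.9611 -2.9644 r 26.2 37.4 z 99.7 uv 348.77906976744185 252.7906976744186
mark 99 az -2.9943 -2.9931 r 38.5 57.0 z 80.7 uv 348.4469696969697 230.1010101010101
ptr 50 az -2.993 -2.9958 r 26.3 39.6 z 99.8 uv 349.0 253.875
44.2833 [ 424.6 -315.   294.5] [-0.33  0.18 -0.12 -0.   -1.27 -1.24] [-0.001  1.     0.    -0.   ] [-0.5  0.9  0.1]
knob 1814 483.7 -357.9 22.9 z 136.5
dial 4073 481.5 -358.3 54.6 z 76.8
mark 72 z 80.6 r 38.2 53.9 az -3.009
ptr top 91 z 137.9 r 0.3 21.0 az -3.03
ptr skirt 46 z 99.5 r 28.0 38.8 az -3.016
leg 780 [ 474.7 -211.    20.8] [ 1.4278589e-01  9.8975360e-01  4.7470398e+02 -2.1103493e+02]
post 279 480.2 -170.9 10.1 z 87.4
```

The pointer and mark agree within about 0.01 rad, the knob is up, and the foot is out.

```bash
python3 -c "
from bench import job_done
print(job_done())"
```

```text
the job is handed in; nothing more can be done
None
```

The job is handed in at about 44 s: the foot is swung out to its stop, the knob pointer is on the mark (within about 0.01 rad) and pulled up 14 mm, and all six cups stand upright in their own trays, with the spray can, jar and sanding block not touched.

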